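# Load a dry-block heater and check its blocks with a pen thermometer

### The arm

A 6-joint arm with a two-finger parallel gripper is mounted at the origin on a cart in front of the work surface, level with it; the furniture and walls round the work are solid. World frame = base frame: x ahead of the robot, y to its left, z up, the work surface at z = 0. Lengths are in m, angles in rad, forces in N, time in s.
With the tool pointing down it reaches from about 0.25 to 0.8 m from the base axis. Payload 8.5 kg.
Tool frame: the origin (TCP) lies on the centre line of the jaws, within the pads' length; the fingertips stand 8 mm ahead of it and the grasp point (between the pads) lies 11 mm behind it (arm.tip_extent is the z of the fingertips in the tool frame, in m); z points along the fingers, y is the direction in which the jaws open and shut (so a half turn about z gives the same grasp; the last joint's range is limited). The gripper opens to 85 mm and grips with 20 to 120 N. Pads are 22 mm wide; open, the fingers measure 114 mm over their backs; the gripper's body (76 mm by 85 mm) begins 54 mm behind the grasp point. The pads swing forward as they close: fully open they stand 13 mm farther back than shut.
Start: joints at [-1.268, 0.238, -0.013, 1.319, 0, 1.571], TCP at [0.157, -0.501, 0.239] pointing down, gripper open.
Joint ranges: [-2.66, 2.66], [-1.03, 1.9], [-1.14, 1.46], [-1.82, 2.27], [-1.45, 1.34], [-3.14, 3.14]. Speed limits (rad/s): [2.22, 2.22, 2.79, 3.14, 3.14, 3.14].

### API

Orientations are given as a unit quaternion [w, x, y, z].
In Python, from station import arm gives the robot as it stands.
- The arm moves only by the shell command python3 -m creep 'ROWS' [FORCE]. ROWS is JSON, one flat list of numbers, 7 for each row, row after row: the shift along the tool's x, y, z in mm, then the turn, a rotation vector about the tool's x, y, z in rad, then the gripper's target within -1 to 1 (shut at 1, half-way at 0, fully open at -1). In form: [dx, dy, dz, ax, ay, az, gripper, dx, dy, dz, ax, ay, az, gripper, ...]. A call has 1 to 20 rows; each row shifts and turns the pose as measured when the row begins, along the tool's axes as they then stand; what a row does not reach is not made up. A row lasts 1/8 s, in which the tool goes at most 62.5 mm and 10.7 degrees, less where a joint would pass 70% of its speed; a pose out of reach is approached as far as the arm can. A call with a gripper value outside its range is refused whole. The fingers move at their own pace and stop on an object; FORCE is the grip in N (left out, the last holds). Time passes only in rows, so rows that do not move let the fingers close. It gives the time, the measured TCP pose, the force and the opening at its end, in the units of the state.
- arm.sense(): the state, without advancing time (a new reading comes with each control period).
- arm.capture(name): name is "scene" or "top" or "wrist"; returns (picture, depth): 480x640x3 uint8, red, green, blue; 480x640 float32, m along the optical axis (not along the pixel's ray), 0 where there is no reading.
- arm.camera_model(name): a dict with "mtx" (3x3 intrinsics, pixels), "position" and "orientation" of the camera in the world. Camera axes: x right, y up, looking along -z (the intrinsics and any distortion apply to the point x, -y, -z); pixel columns grow to the right and rows downward; lengths in m; the calibration is good to about 2 mm. A picture is of the moment at which its call begins: read the wrist's pose just before it. camera_model takes no time and is no camera call; for the wrist camera it gives the pose at the moment of the call.
- arm.sign_off(): hands the job in, once; it reports no verdict.
Trained networks look in the newest picture that a camera, given by its name, has taken for a name from the list of things; names that differ only in an ending like _2 or _b are one class to them, and where a whole thing is asked for, a point or a joint stands for the part that bears it (a point fixed in the world has none). Each returns a list of dicts, best first, with "p" (0 to 1); they miss things now and then, are a little off and sometimes report something else, mostly with a low value. They report only what shows in the picture. A call takes as long as a camera call. They do not tell look-alikes from the thing itself.
- arm.masks_of(camera, target): "region" (480x640 bool, what is visible of it) and "position" ([column, row] in pixels, amid what is visible of it).
The state is a dict: "clock": time; "q": joint angles; "qvel": joint speeds; "joint_efforts": joint torques, N m; "ee_pos": TCP position; "tcp_rot": TCP orientation; "force": force on the tool from outside, world axes, zero at the start; "ft_torque": the same for the moment, N m; "finger_gap": opening from 0.0 (shut) to 1.0 (fully open).
Only numpy, scipy, OpenCV 4.12 (cv2) and the standard library are available. Lean on these libraries where they do the work, as an engineer would, in place of code of your own. Each camera call takes 0.05 s, during which the arm holds its last target. There are 200 camera calls.

### The job

Load the dry-block heater: the L-shaped elbow liner goes against the back and left of the well with its ledge inwards, then every tube block on the bench goes into the bay of its own width with its overhang over the liner's ledge, and last the retaining bar goes along the front of the well with its lip over the blocks' feet, everything fully down and flat on the well's floor. Then press the start key fully, take the pen thermometer out of its holster and touch its tip on the brass disc of each loaded block in turn, from the narrowest block to the widest, and stand the thermometer back in its holster. Let go of everything and leave the timer, the petri dish and the tube on the bench where they are.

Things in the scene. Friction and masses are not known exactly. Their poses are not given: they have to be found in the camera images.
- heater: white dry-block heater, fixed, 242 (x) by 254 (y) mm. Origin: on the bench below its well; -x its front, +y its left. Well x -65.5..65.5, y -100..110.5, floor 24, rim 62 above the bench, rim bevelled 4. 5 mm fins, 26 high, at y 87, 39, -24, x -32..30, make 3 bays. Parts stand 6 over the rim, play 1.5-2.5 a side (liner, bar 3.5-4.5 in y). Console x -150..-87, 52 high
- elbow_liner: aluminium liner, L in plan, 44 high, 0.35 kg (mm). Origin: underside, below the lug. Long arm y -115..79.5, x -7..7; short arm at its +y end, 14 thick, to x -83; inner top edges bevelled 3; ledge 16 high along the long arm, x -21..-7. On top over the origin a flat lug 10 mm thick, 40 mm long along own y, from 44 to 76 mm up: lift by it. Seated: axes as heater
- block_narrow: narrowest aluminium tube block, 40 wide (y), 44 high, 0.24-0.58 kg; may be absent. Origin: underside, below the lug; +x is its back. Body x -31.5..29.5; back overhang x 29.5..43.5, only 18..44 up; front foot x -43.5..-31.5, 26 high; front top edges bevelled 3. On top over the origin a flat lug 10 mm thick, 40 mm long along own x, from 44 to 76 mm up: lift by it. Seated: axes as heater
- block_medium: middle aluminium tube block, 55 wide (y), 44 high, 0.24-0.58 kg; may be absent. Origin: underside, below the lug; +x is its back. Body x -31.5..29.5; back overhang x 29.5..43.5, only 18..44 up; front foot x -43.5..-31.5, 26 high; front top edges bevelled 3. On top over the origin a flat lug 10 mm thick, 40 mm long along own x, from 44 to 76 mm up: lift by it. Seated: axes as heater
- block_wide: widest aluminium tube block, 70 wide (y), 44 high, 0.24-0.58 kg; may be absent. Origin: underside, below the lug; +x is its back. Body x -31.5..29.5; back overhang x 29.5..43.5, only 18..44 up; front foot x -43.5..-31.5, 26 high; front top edges bevelled 3. On top over the origin a flat lug 10 mm thick, 40 mm long along own x, from 44 to 76 mm up: lift by it. Seated: axes as heater
- retaining_bar: aluminium bar 202 long (y), 44 high, 0.35 kg (mm). Origin: underside, below the lug. Leg x -12..11, full height; lip on its back (+x) side x 11..23, only 28..44 up, lower edge bevelled 3. On top over the origin a flat lug 10 mm thick, 40 mm long along own y, from 44 to 76 mm up: lift by it. Seated: axes as heater (lip to the back)
- place_elbow (a point): where the elbow liner's origin belongs when seated, on the well's floor; at x 57, y 27.5, z 24 mm of the heater, with its axes
- place_narrow (a point): where the narrow block's origin belongs when seated, on the floor of the left bay; at x 5, y 63, z 24 mm of the heater, with its axes
- place_medium (a point): where the medium block's origin belongs when seated, on the floor of the middle bay; at x 5, y 7.5, z 24 mm of the heater, with its axes
- place_wide (a point): where the wide block's origin belongs when seated, on the floor of the right bay; at x 5, y -63, z 24 mm of the heater, with its axes
- place_bar (a point): where the retaining bar's origin belongs when seated, on the floor along the front of the well; at x -52, y 5, z 24 mm of the heater, with its axes
- start_key_top (a point): middle of the top of the start key, a round black push key of 24 mm at the left of the console, pressed straight down
- start_key (a joint): travel of the start key in m: 0 up, 0.006 fully down; about 4 N; springs back
- thermometer: pen thermometer standing upright in its holster; origin under its 28 mm collar, own z up. White flat head 30 mm (own x) by 18 mm (own y), from 8 to 54 mm above the origin: grip it across its 18 mm. A 6 mm stem hangs below the collar; the sprung tip ends 61 mm below the origin (tip gives 5 mm at 1 to 2.5 N)
- tip (a point): the very end of the thermometer's sprung tip
- holster (a point): middle of the holster's upper face (70 mm above the bench), at the right end of the console, a black block 36 mm square with a 16 mm square shaft; the collar's underside rests here, head top 54 mm above; axes of the heater
- point_narrow (a point): middle of the brass disc (12 mm wide) on top of the narrow block, 34 mm behind the lug's middle (own +x), the point to touch
- point_medium (a point): middle of the brass disc (12 mm wide) on top of the medium block, 34 mm behind the lug's middle (own +x), the point to touch
- point_wide (a point): middle of the brass disc (12 mm wide) on top of the wide block, 34 mm behind the lug's middle (own +x), the point to touch
- lab_timer: countdown timer lying behind the heater, 87 x 86 x 19 mm; bystander
- petri_dish: closed 60 mm petri dish, 15 mm high, behind the heater; bystander
- tube: capped 15 ml tube lying behind the heater, 114 mm long; bystander
There are look-alikes about, which are no part of the job. What is shaped like the retaining_bar but blue is not meant.

How it is judged:
By the outcome, as a careful person would: the job done as asked, in the order asked, and still so for the second after the job is handed in, with the robot touching nothing.
Of block_narrow, block_medium, block_wide only 2 to 3 are there at a start; the rules pass over those that are not, and their reading is None.
At some moment in a run one of block_narrow, block_medium, block_wide, elbow_liner may be knocked a few centimetres aside while the robot is not near it.
It also fails if it takes over 210 s, if anything falls off the work surface, if the arm or the gripper's body presses on something with over 40 N, if the wrist force passes 120 N, or if a joint passes its speed limit or range.

## Working session

There is one attempt and no reset: what is moved stays moved. The work goes in short steps, Python scripts to look and compute and a shell command to move; the robot and the scene stay as the last step left them, time stands still between calls to the robot, and variables do not carry over. Pictures are saved under pics/ and viewed, about 12 in all and at most 16, crops included, and the job is handed in when it is done.

```bash
ls; mkdir -p pics
python3 - <<'E'
from station import arm
import cv2,numpy as np
s=arm.sense();print({k:np.round(v,3).tolist() if not isinstance(v,float) else v for k,v in s.items()});print(arm.tip_extent)
for n in ("scene","top"):
    im,d=arm.capture(n);cv2.imwrite(f"pics/{n}0.png",im[:,:,::-1]);np.save(f"pics/{n}0.npy",d)
    m=arm.camera_model(n);print(n,{k:np.round(v,3).tolist() for k,v in m.items()})
E
```

```text
pics
{'clock': 0.0, 'q': [-1.268, 0.239, -0.014, 1.319, -0.0, 1.571], 'qvel': [-0.001, -0.0, -0.0, -0.001, -0.0, -0.0], 'joint_efforts': [-0.0, -53.877, 34.644, 0.018, -0.0, -0.0], 'ee_pos': [0.156, -0.501, 0.239], 'tcp_rot': [-0.001, 0.989, 0.151, -0.0], 'force': [-0.1, -0.536, -0.284], 'ft_torque': [0.019, -0.029, 0.015], 'finger_gap': 1.001172970612276}
0.008
scene {'mtx': [[479.556, 0.0, 318.246], [0.0, 479.556, 234.605], [0.0, 0.0, 1.0]], 'position': [-0.433, 0.613, 1.145], 'orientation': [-0.495, -0.204, 0.335, 0.775]}
top {'mtx': [[518.057, 0.0, 318.893], [0.0, 518.057, 237.328], [0.0, 0.0, 1.0]], 'position': [0.504, 0.119, 1.456], 'orientation': [-0.699, -0.018, 0.012, 0.715]}
```

View pics/scene0.png

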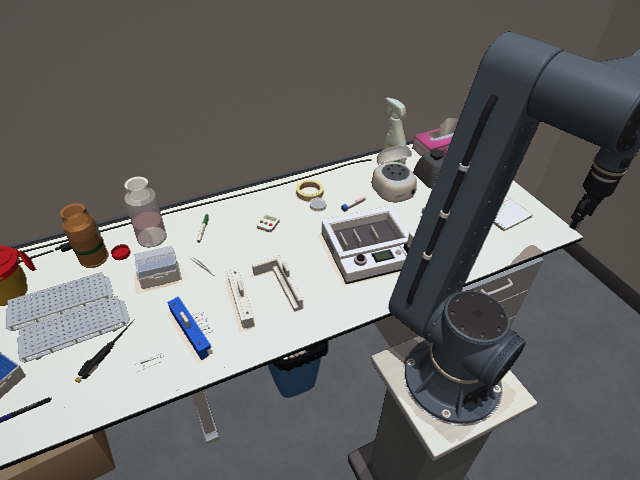

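View pics/top0.png

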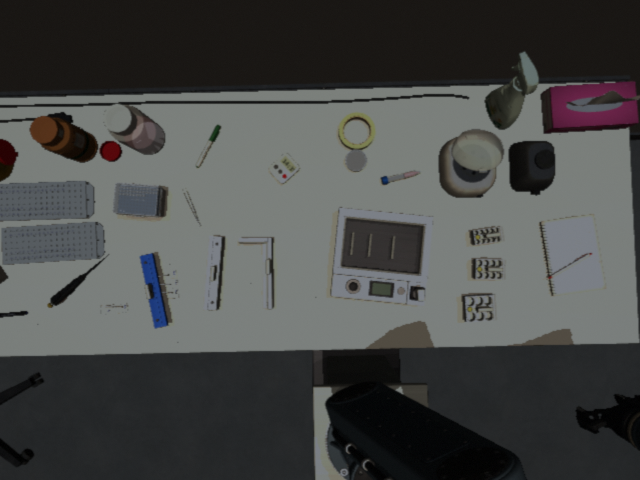

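```bash
cat > h.py <<'E'
from station import arm
import numpy as np, cv2
from scipy.spatial.transform import Rotation as R
def rot(q): return R.from_quat(np.r_[q[1:],q[0]])
def snap(n,save=None):
    m=arm.camera_model(n); im,d=arm.capture(n)
    if save: cv2.imwrite(f"pics/{save}.png",im[:,:,::-1]); np.save(f"pics/{save}.npy",d)
    return im,d,m
def cloud(d,m):
    K=m["mtx"]; v,u=np.mgrid[:480,:640]; 
    p=np.stack([(u-K[0,2])/K[0,0]*d,-(v-K[1,2])/K[1,1]*d,-d],-1)
    w=p@rot(m["orientation"]).as_matrix().T+m["position"]; w[d<=0]=np.nan
    return w
def proj(P,m):
    c=(np.atleast_2d(P)-m["position"])@rot(m["orientation"]).as_matrix(); K=m["mtx"]
    return np.stack([c[:,0]/-c[:,2]*K[0,0]+K[0,2], -c[:,1]/-c[:,2]*K[1,1]+K[1,2]],-1)
def rect(w,zlo,zhi,box):
    """minAreaRects (mm, deg of long side) of blobs with zlo<z<zhi in world box x0,x1,y0,y1"""
    k=(w[...,2]>zlo)&(w[...,2]<zhi)&(w[...,0]>box[0])&(w[...,0]<box[1])&(w[...,1]>box[2])&(w[...,1]<box[3])
    n,l=cv2.connectedComponents(k.astype(np.uint8),connectivity=8); out=[]
    for i in range(1,n):
        p=w[l==i]
        if len(p)<12: continue
        c,s,a=cv2.minAreaRect((p[:,:2]*1000).astype(np.float32))
        if s[0]<s[1]: s=s[::-1]; a+=90
        out.append((np.round(c,1).tolist(),np.round(s,1).tolist(),round((a+90)%180-90,1),round(float(np.median(p[:,2]))*1000,1),len(p)))
    return out
def go(x,y,z,yaw):
    """rows needed (mm, tool axes) to put TCP at x,y,z mm with tool x at yaw deg (tool down)"""
    s=arm.sense(); r=rot(s["tcp_rot"]); t=R.from_matrix(np.array([[np.cos(np.radians(yaw)),np.sin(np.radians(yaw)),0],[np.sin(np.radians(yaw)),-np.cos(np.radians(yaw)),0],[0,0,-1]]))
    d=np.array([x,y,z])-np.array(s["ee_pos"])*1000
    print("clock",round(s["clock"],2),"tcp",np.round(np.array(s["ee_pos"])*1000,1),"world d",np.round(d,1),"F",np.round(s["force"],1),"gap",round(s["finger_gap"],3))
    print("  now-frame",np.round(r.inv().apply(d),1),"turn",np.round((r.inv()*t).as_rotvec(),3)," target-frame",np.round(t.inv().apply(d),1), "q",np.round(s["q"],2))
E
python3 - <<'E'
from h import *
d=np.load("pics/top0.npy");m=arm.camera_model("top");w=cloud(d,m)
b=(0.2,0.7,-0.6,0.6)
print("table z",np.nanmedian(w[240:300,440:450,2]))
for z in ((.035,.055),(.064,.09)):
    print(z); [print(r) for r in rect(w,*z,b)]
mw=arm.camera_model("wrist");s=arm.sense();r=rot(s["tcp_rot"])
print(mw["mtx"],"cam in tool",r.inv().apply(mw["position"]-np.array(s["ee_pos"])),"look",r.inv().apply(rot(mw["orientation"]).apply([0,0,-1])),"up",r.inv().apply(rot(mw["orientation"]).apply([0,1,0])))
im=cv2.imread("pics/top0.png")[190:340,190:520];cv2.imwrite("pics/crop0.png",cv2.resize(im,(792,360),interpolation=cv2.INTER_CUBIC))
E
```

```text
table z -0.0008688702007684235
(0.035, 0.055)
([690.8, -456.2], [91.9, 14.2], 87.6, 45.2, 86)
([675.1, -262.9], [108.3, 23.2], 76.1, 46.4, 107)
([663.0, 564.8], [72.1, 11.0], -12.4, 48.8, 54)
([671.1, -458.0], [25.5, 14.2], 87.5, 50.6, 38)
([545.6, -146.4], [85.1, 4.1], -6.3, 48.3, 52)
([572.5, -345.2], [36.4, 14.9], -85.3, 43.6, 49)
([557.6, -326.1], [76.9, 39.8], -84.2, 42.4, 186)
([545.5, 42.7], [60.4, 5.1], -7.0, 48.5, 48)
([539.0, -4.9], [60.5, 5.4], -7.0, 47.6, 53)
([473.3, 424.5], [201.9, 36.4], -5.8, 42.5, 912)
([532.1, -67.3], [60.3, 5.5], -7.3, 47.4, 54)
([470.0, 307.8], [192.6, 89.8], -0.1, 42.5, 465)
([428.8, 586.7], [201.6, 38.3], 11.3, 44.3, 776)
([466.5, -327.6], [76.8, 54.4], 88.7, 42.8, 324)
([468.2, -136.9], [21.7, 2.6], -9.0, 43.7, 14)
([419.3, -24.8], [254.8, 65.4], 83.2, 50.8, 1626)
([360.9, -297.7], [77.1, 70.6], -88.7, 43.1, 367)
(0.064, 0.09)
([694.3, -458.1], [73.7, 11.0], -89.8, 76.4, 124)
([684.7, -279.4], [120.3, 30.6], 89.9, 76.6, 417)
([665.4, 581.9], [69.0, 40.6], -4.4, 75.5, 374)
([612.2, -70.8], [16.0, 13.7], -1.4, 65.5, 14)
([558.6, -332.7], [39.5, 9.8], -83.2, 75.4, 59)
([485.9, 269.6], [37.3, 8.5], 0.4, 72.9, 57)
([473.2, 418.3], [37.2, 10.5], -1.8, 73.5, 62)
([465.7, -333.3], [39.4, 8.2], 88.8, 74.4, 61)
([444.4, -146.2], [16.0, 13.3], -1.1, 65.3, 15)
([431.3, 42.2], [32.5, 31.4], -70.8, 71.9, 84)
([427.1, 591.7], [38.5, 12.3], 8.8, 75.0, 73)
([407.1, -123.8], [36.0, 32.9], -12.7, 69.8, 80)
([361.5, -303.6], [40.4, 10.3], -89.9, 74.0, 66)
[[371.77207031   0.         324.30240083]
 [  0.         371.77207031 233.46287458]
 [  0.           0.           1.        ]] cam in tool [ 0.0676916  -0.0007371  -0.13457063] look [-2.71507149e-01  3.37820618e-04  9.62436363e-01] up [ 9.62436151e-01 -6.56238349e-04  2.71507320e-01]
```

View pics/crop0.png

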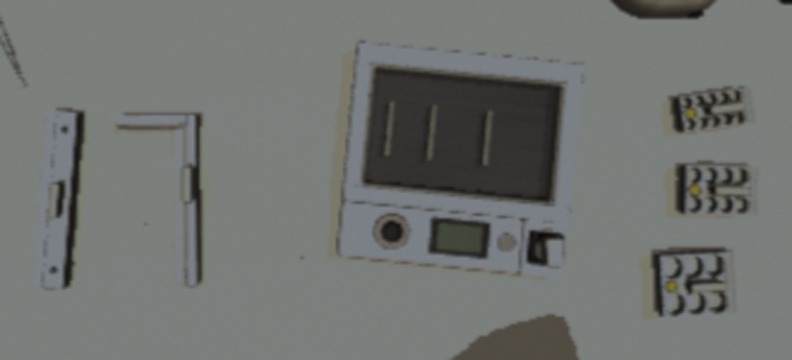

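```bash
python3 -m creep '[50,-32,0,0,0,0,0, 50,-32,0,0,0,0,0, 50,-32,0,0,0,0,0, 50,-32,0,0,0,0,0, 50,-32,0,0,0,0,0, 50,-32,0,0,0,0,0, 50,-32,0,0,0,0,0, 50,-32,0,0,0,0,0, 50,-32,0,0,0,0,0, 50,-32,0,0,0,0,0]' 60; python3 -m creep '[0,0,0,0,0,-0.18,0, 0,0,0,0,0,-0.18,0, 0,0,0,0,0,-0.18,0, 0,0,0,0,0,-0.18,0, 0,0,0,0,0,-0.18,0, 0,0,0,0,0,-0.18,0, 0,0,0,0,0,-0.18,0, 0,0,0,0,0,-0.18,0, 0,0,0,0,0,-0.18,0, 0,0,0,0,0,-0.18,0, 0,0,0,0,0,-0.18,0, 0,0,0,0,0,-0.18,0, 0,0,0,0,0,-0.18,0, 0,0,0,0,0,-0.18,0, 0,0,0,0,0,-0.18,0, 0,0,0,0,0,0,0]'
python3 - <<'E'
from h import *
go(535,-44,240,173)
E
```

```text
clock: 1.35
ee_pos: [0.5478, -0.0357, 0.2367]
tcp_rot: [-0.001, 0.989, 0.147, -0.001]
force: [-0.3, -1.9, -0.1]
finger_gap: 0.502
clock: 3.35
ee_pos: [0.5471, -0.0304, 0.2289]
tcp_rot: [-0.008, 0.026, 1.0, 0.001]
force: [-0.0, -0.4, 0.0]
finger_gap: 0.496
clock 3.35 tcp [547.1 -30.4 228.9] world d [-12.1 -13.6  11.1] F [-0.  -0.4  0. ] gap 0.496
  now-frame [ 11.5 -14.2 -11. ] turn [ 0.002 -0.017  0.069]  target-frame [ 10.3 -15.  -11.1] q [-0.06  0.29  0.04  1.33  0.   -0.  ]
```

```bash
cat > heater.py <<'E'
from h import *
def fit(w):
    c0=np.array([.535,-.044])
    near=np.hypot(w[...,0]-c0[0],w[...,1]-c0[1])<.135
    f=[r for r in rect(w,.046,.053,(.48,.6,-.1,.08)) if 45<r[1][0]<75 and r[1][1]<10]
    for r in f: print("fin",r)
    rim=near&(w[...,2]>.0595)&(w[...,2]<.066)
    hole=cv2.morphologyEx(((w[...,2]<.057)&near).astype(np.uint8),cv2.MORPH_OPEN,np.ones((5,5)))
    n,l,st,_=cv2.connectedComponentsWithStats(hole); hole=(l==1+st[1:,4].argmax()).astype(np.uint8)
    ring=(cv2.dilate(hole,np.ones((9,9)))>0)&rim
    p=(w[ring][:,:2]*1000)
    yaw=np.degrees(np.mean([0])) 
    f.sort(key=lambda r:-r[0][1]); a,b=np.array(f[0][0]),np.array(f[-1][0])
    yaw=np.arctan2(-(a-b)[0],(a-b)[1]); X=np.array([np.cos(yaw),np.sin(yaw)]);Y=np.array([-X[1],X[0]])
    q=p@np.stack([X,Y],1)
    o=np.mean([np.array(r[0])-X*-1-Y*y for r,y in zip(f,(87,39,-24))],0)
    print("yaw",np.degrees(yaw),"origin by fins",o, [ (np.array(r[0])-X*-1-Y*y).round(1) for r,y in zip(f,(87,39,-24))])
    oq=np.array([o@X,o@Y])
    q=q-oq; print("rim z",np.median(w[rim][:,2]))
    for ax,lo in((0,-1),(0,1),(1,-1),(1,1)):
        other=q[:,1-ax]; k=(np.abs(other-(5 if ax==0 else 0))<(70 if ax==0 else 40))&(q[:,ax]*lo>40)
        print("xy"[ax],lo,"edge pct",np.percentile(q[k,ax],[2,10,50,90,98]).round(1),k.sum())
E
python3 - <<'E'
from heater import *
im,d,m=snap("wrist","w1"); w=cloud(d,m); fit(w)
s=arm.sense();print(s["ee_pos"])
im2,d2,m2=snap("top"); fit(cloud(d2,m2))
E
```

```text
fin ([530.5, -67.4], [62.0, 5.2], -7.0, 49.2, 434)
fin ([538.1, -4.9], [62.2, 5.1], -7.1, 49.2, 430)
fin ([543.9, 42.6], [62.0, 5.5], -6.7, 49.1, 448)
fin ([596.7, -73.9], [52.3, 1.1], 82.9, 49.6, 160)
yaw 24.380931302002605 origin by fins [552.44606601 -40.45511595] [array([580.7, -36.2]), array([555.1, -40. ]), array([521.5, -45.1])]
rim z 0.061875352977969145
x -1 edge pct [-125.5 -120.   -94.6  -63.9  -57.6] 415
x 1 edge pct [41.  45.4 67.6 93.1 95.7] 178
y -1 edge pct [-115.1 -112.1  -89.8  -50.9  -42.4] 196
y 1 edge pct [ 99.5 104.1 116.1 129.9 132.8] 234
[ 0.5470595  -0.03035643  0.22883818]
fin ([545.7, 42.7], [60.1, 4.4], -8.1, 49.3, 34)
yaw -0.0 origin by fins [546.7 -44.3] [array([546.7, -44.3])]
rim z 0.062029439267091036
x -1 edge pct [-86.6 -84.  -80.1 -72.3 -71.8] 79
x 1 edge pct [58.7 60.9 65.  70.6 73.5] 70Traceback (most recent call last):
  File "<stdin>", line 4, in <module>
  File "heater.py", line 22, in fit
    print("xy"[ax],lo,"edge pct",np.percentile(q[k,ax],[2,10,50,90,98]).round(1),k.sum())
                                 ~~~~~~~~~~~~~^^^^^^^^^^^^^^^^^^^^^^^^^
    return _quantile_unchecked(
        a, q, axis, out, overwrite_input, method, keepdims, weights)
    return _ureduce(a,
                    func=_quantile_ureduce_func,
    ...<5 lines>...
                    overwrite_input=overwrite_input,
                    method=method)
    r = func(a, **kwargs)
    result = _quantile(arr,
                       quantiles=q,
    ...<2 lines>...
                       out=out,
                       weights=wgt)
    slices_having_nans = np.isnan(arr[-1, ...])
                                  ~~~^^^^^^^^^
IndexError: index -1 is out of bounds for axis 0 with size 0
```

View pics/w1.png

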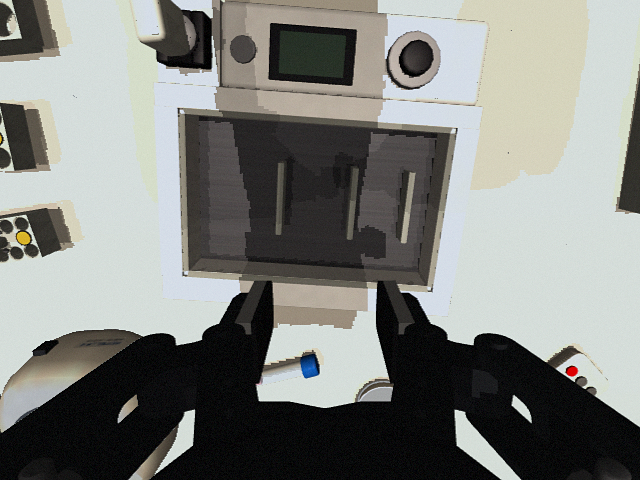

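```bash
python3 -m creep '[6,53,0,0,0.004,-0.01,0, 6,53,0,0,0.004,-0.01,0, 6,53,0,0,0.004,-0.01,0, 6,53,0,0,0.004,-0.01,0, 6,53,0,0,0,-0.01,0, 6,53,0,0,0,0,0, 0,0,0,0,0,0,0]'
python3 - <<'E'
from h import *
im,d,m=snap("wrist","w2"); w=cloud(d,m)
for z in ((.035,.05),(.068,.085)):
    print(z); [print(r) for r in rect(w,*z,(.3,.65,.15,.36))]
go(486,269.6,120,180)
E
```

```text
clock: 4.32
ee_pos: [0.5243, 0.2978, 0.2297]
tcp_rot: [-0.016, 0.018, 1.0, 0.002]
force: [-0.0, -1.4, 0.0]
finger_gap: 0.502
(0.035, 0.05)
([468.1, 308.9], [194.8, 89.9], -0.5, 43.7, 4784)
(0.068, 0.085)
([485.4, 270.9], [39.7, 10.1], -0.4, 75.6, 665)
clock 4.38 tcp [524.5 296.2 229.8] world d [ -38.5  -26.6 -109.8] F [ 0.5  0.2 -0.7] gap 0.503
  now-frame [ 33.9 -28.2 110.9] turn [ 0.003 -0.032 -0.036]  target-frame [ 38.5 -26.6 109.8] q [0.5  0.4  0.19 1.39 0.02 0.54]
```

View pics/w2.png

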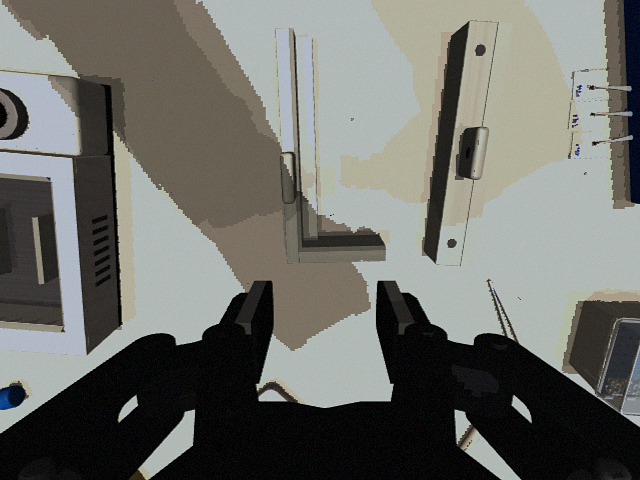

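```bash
python3 -m creep '[12,-9,37,0,-0.011,-0.01,0, 12,-9,37,0,-0.011,-0.01,0, 12,-9,37,0,-0.011,-0.01,0, 0,0,0,0,0,0,0, 0,0,0,0,0,0,0]'
python3 - <<'E'
from h import *
go(485.4,270.9,57,179.6)
E
```

```text
clock: 5.0
ee_pos: [0.4867, 0.2657, 0.1189]
tcp_rot: [0.002, 0.01, 1.0, 0.001]
force: [-0.1, 0.6, -0.6]
finger_gap: 0.498
clock 5.0 tcp [486.7 265.7 118.9] world d [ -1.3   5.2 -61.9] F [-0.1  0.6 -0.6] gap 0.498
  now-frame [ 1.6  5.  61.9] turn [ 0.002  0.005 -0.013]  target-frame [ 1.3  5.2 61.9] q [ 0.5   0.35 -0.17  1.04 -0.    0.52]
```

```bash
python3 -m creep '[0.5,2,25,0,0,-0.006,0, 0.5,2,25,0,0,-0.006,0, 0.5,1,12,0,0,0,0, 0,0,0,0,0,0,0, 0,0,0,0,0,0,0]'; python3 -m creep '[0,0,0,0,0,0,1, 0,0,0,0,0,0,1, 0,0,0,0,0,0,1, 0,0,0,0,0,0,1, 0,0,0,0,0,0,1, 0,0,0,0,0,0,1]' 80;  python3 - <<'E'
from h import *
go(485.4,270.9,200,179.6)
E
```

```text
clock: 5.62
ee_pos: [0.4939, 0.2738, 0.0634]
tcp_rot: [0.008, 0.006, 1.0, 0.005]
force: [0.6, 0.2, 0.5]
finger_gap: 0.497
clock: 6.38
ee_pos: [0.4946, 0.2741, 0.0651]
tcp_rot: [0.009, 0.006, 1.0, 0.005]
force: [0.9, 1.0, -0.4]
finger_gap: 0.092
clock 6.38 tcp [494.6 274.1  65.1] world d [ -9.2  -3.2 134.9] F [ 0.9  1.  -0.4] gap 0.092
  now-frame [   6.7   -1.9 -135.1] turn [ 0.01   0.018 -0.006]  target-frame [   9.2   -3.2 -134.9] q [ 0.51  0.4  -0.24  0.9  -0.    0.52]
```

```bash
python3 -m creep '[0,0,0,0,0,0,0.4, 0,0,0,0,0,0,0.4, 4,-1,0,0.01,0.018,-0.006,0.4, 3,-1,4,0,0,0,0.4, 0,0,3,0,0,0,0.4]'
python3 - <<'E'
from h import *
go(485.4,270.9,57,179.6)
E
```

```text
clock: 7.0
ee_pos: [0.4873, 0.2722, 0.0579]
tcp_rot: [-0.0, 0.003, 1.0, -0.0]
force: [0.6, 0.2, -1.0]
finger_gap: 0.298
clock 7.0 tcp [487.3 272.2  57.9] world d [-1.9 -1.3 -0.9] F [ 0.6  0.2 -1. ] gap 0.298
  now-frame [ 1.9 -1.3  0.9] turn [-0.    -0.001  0.001]  target-frame [ 1.9 -1.3  0.9] q [ 0.51  0.41 -0.25  0.91 -0.    0.52]
```

```bash
python3 -m creep '[0,0,0,0,0,0,1, 0,0,0,0,0,0,1, 0,0,0,0,0,0,1, 0,0,0,0,0,0,1, 0,0,-10,0,0,0,1, 0,0,-30,0,0,0,1, 0,0,-45,0,0,0,1, 0,0,-45,0,0,0,1]' 80; python3 -m creep '[-15,-37,0,0,0,-0.06,1, -20,-44,0,0,0,-0.16,1, -12,-50,0,0,0,-0.16,1, -4,-50,0,0,0,-0.16,1, 4,-48,0,0,0,-0.16,1, 12,-45,0,0,0,-0.16,1, 16,-30,0,0,0,-0.16,1, 0,0,0,0,0,-0.16,1, 0,0,0,0,0,-0.16,1, 0,0,0,0,0,-0.11,1, 0,0,0,0,0,0,1]'
python3 - <<'E'
from h import *
go(594.3,-23.4,200,263)
E
```

```text
clock: 8.0
ee_pos: [0.4846, 0.2707, 0.1884]
tcp_rot: [-0.005, 0.003, 1.0, -0.003]
force: [0.9, 0.9, -4.0]
finger_gap: 0.097
clock: 9.38
ee_pos: [0.6269, -0.0259, 0.1975]
tcp_rot: [-0.001, -0.678, 0.735, -0.0]
force: [0.1, -0.3, -3.7]
finger_gap: 0.1
clock 9.38 tcp [626.9 -25.9 197.5] world d [-32.6   2.5   2.5] F [ 0.1 -0.3 -3.7] gap 0.1
  now-frame [ 0.1 32.7 -2.5] turn [ 0.002 -0.002  0.042]  target-frame [ 1.5 32.7 -2.5] q [-0.04  0.43  0.17  1.31 -0.   -1.53]
```

```bash
python3 -m creep '[0,16,-1,0,0,0.02,1, 0,13,-1,0,0,0.02,1, 0,3,0,0,0,0,1, 0,0,0,0,0,0,1]'
python3 - <<'E'
from h import *
im,d,m=snap("wrist","w3"); w=cloud(d,m); s=arm.sense(); tz=s["ee_pos"][2]
print("fins/rim:"); [print(r) for r in rect(w,.046,.053,(.48,.6,-.1,.08))]
for z in ((tz-.018,tz-.006),(tz+.005,tz+.03)):
    print(z); [print(r) for r in rect(w,*z,(.4,.75,-.25,.2))]
go(594.3,-23.4,200,263)
E
```

```text
clock: 9.88
ee_pos: [0.594, -0.0226, 0.2003]
tcp_rot: [-0.001, -0.66, 0.751, -0.0]
force: [1.3, 0.5, -2.9]
finger_gap: 0.101
fins/rim:
([525.5, -67.0], [53.1, 4.6], -7.2, 49.1, 495)
([533.0, -4.7], [53.0, 5.3], -7.0, 49.1, 447)
([539.2, 42.6], [52.9, 5.2], -7.1, 49.1, 405)
([518.0, 68.7], [80.1, 22.4], 9.0, 49.5, 436)
(np.float64(0.18230231952101503), np.float64(0.194302319521015))
([585.0, -81.2], [107.4, 14.1], 82.7, 186.6, 9338)
([598.8, 27.0], [20.5, 13.9], 82.0, 186.5, 907)
(np.float64(0.20530231952101502), np.float64(0.23030231952101501))
([593.3, -23.7], [33.8, 33.2], 40.9, 218.4, 5504)
clock 9.93 tcp [594.2 -22.6 200.3] world d [ 0.1 -0.8 -0.3] F [-0.4  0.1 -3.1] gap 0.098
  now-frame [ 0.7 -0.2  0.3] turn [ 0.001 -0.002 -0.006]  target-frame [ 0.7 -0.2  0.3] q [-0.04  0.37  0.08  1.28 -0.   -1.48]
```

View pics/w3.png

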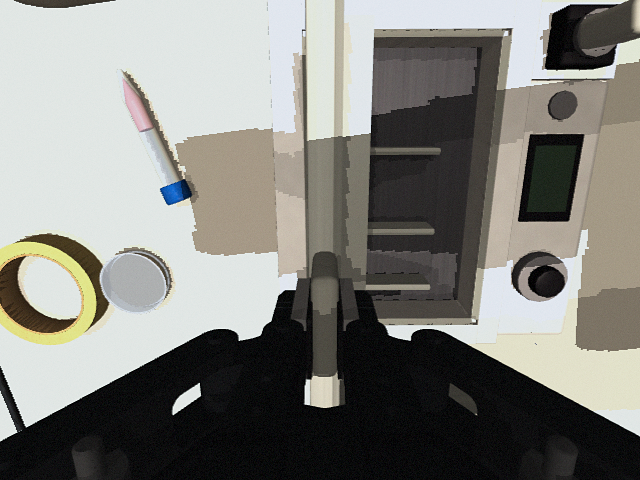

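Run:
```python
from h import *
d=np.load("pics/w3.npy"); m=arm.camera_model("wrist"); w=cloud(d,m)
s=arm.sense(); r=rot(s["tcp_rot"]); t=r.inv().apply((w.reshape(-1,3)-np.array(s["ee_pos"]))*1.0).reshape(w.shape)*1000
print(s["ee_pos"])
# in tool frame: strip top
for x0 in range(10,120,20):
    k=(abs(t[...,0]-x0)<5)&(t[...,2]>5)&(t[...,2]<22)&(abs(t[...,1])<25)
    p=t[k]; 
    if len(p)<20: continue
    top=p[p[:,2]<p[:,2].min()+2]
    c=np.polyfit(top[:,1],top[:,2],1)
    print(x0,"y",np.percentile(p[:,1],[1,99]).round(1),"flat y",np.percentile(top[:,1],[1,99]).round(1),"z",np.median(top[:,2]).round(2),"slope",c[0].round(3))
k=(t[...,2]>-25)&(t[...,2]<-12)&(abs(t[...,1])<9)&(abs(t[...,0])<35)
p=t[k]; print("lug?",len(p),np.percentile(p,[1,50,99],axis=0).round(1).tolist())
k=(t[...,2]>-25)&(t[...,2]<8)&(t[...,0]>8)&(t[...,0]<40)&(abs(t[...,1])<40)
v,u=np.where(k); print("pix",u.min(),u.max(),v.min(),v.max())
for row in range(255,330,10):
    print(row,[tuple(t[row,c].round(0).astype(int)) if d[row,c]>0 else None for c in range(290,362,6)])
```

```text
[ 0.59415266 -0.02264829  0.20030232]
10 y [-5.2  8.2] flat y [-5.2  6.7] z 13.52 slope 0.036
30 y [-5.4  8.4] flat y [-5.4  6.2] z 13.55 slope 0.002
50 y [-5.5  8.1] flat y [-5.2  6. ] z 13.37 slope 0.013
70 y [-5.3  8.2] flat y [-5.3  5.8] z 13.21 slope -0.001
90 y [-5.5  8.3] flat y [-5.4  5.9] z 13.29 slope -0.005
110 y [-5.6  8.1] flat y [-5.2  5.8] z 13.21 slope 0.002
lug? 3157 [[-18.0, -8.3, -24.3], [6.7, 1.2, -18.0], [20.1, 8.4, -12.6]]
pix 292 357 253 315
255 [(np.int64(-25), np.int64(-25), np.int64(137)), (np.int64(-26), np.int64(-21), np.int64(139)), (np.int64(-26), np.int64(-16), np.int64(138)), (np.int64(17), np.int64(-6), np.int64(15)), (np.int64(19), np.int64(-3), np.int64(10)), (np.int64(20), np.int64(0), np.int64(5)), (np.int64(20), np.int64(2), np.int64(5)), (np.int64(20), np.int64(4), np.int64(7)), (np.int64(17), np.int64(7), np.int64(14)), (np.int64(8), np.int64(11), np.int64(42)), (np.int64(7), np.int64(14), np.int64(43)), (np.int64(8), np.int64(17), np.int64(42))]
265 [(np.int64(-34), np.int64(-25), np.int64(137)), (np.int64(-34), np.int64(-21), np.int64(137)), 
[... 2967 characters left out ...]
(11), np.int64(6), np.int64(-26)), (np.int64(11), np.int64(8), np.int64(-27)), (np.int64(11), np.int64(10), np.int64(-27)), (np.int64(10), np.int64(12), np.int64(-26))]
325 [(np.int64(14), np.int64(-9), np.int64(-38)), (np.int64(12), np.int64(-7), np.int64(-35)), (np.int64(12), np.int64(-5), np.int64(-35)), (np.int64(9), np.int64(-4), np.int64(-29)), (np.int64(2), np.int64(-2), np.int64(-18)), (np.int64(3), np.int64(0), np.int64(-19)), (np.int64(3), np.int64(2), np.int64(-18)), (np.int64(2), np.int64(4), np.int64(-18)), (np.int64(8), np.int64(6), np.int64(-29)), (np.int64(8), np.int64(8), np.int64(-29)), (np.int64(11), np.int64(9), np.int64(-34)), (np.int64(12), np.int64(11), np.int64(-34))]
```

```bash
python3 -m creep '[0.7,0,25,0,0,-0.006,1, 0,0,25,0,0,0,1, 0,0,15,0,0,0,1, 0,0,7,0,0,0,1, 0,0,0,0,0,0,1]'
python3 - <<'E'
from h import *
go(594.3,-23.4,110,263.06)
E
```

```text
clock: 10.55
ee_pos: [0.5965, -0.0236, 0.127]
tcp_rot: [-0.0, -0.663, 0.749, -0.001]
force: [-0.5, -0.3, -3.6]
finger_gap: 0.105
clock 10.55 tcp [596.5 -23.6 127. ] world d [ -2.2   0.2 -17. ] F [-0.5 -0.3 -3.6] gap 0.105
  now-frame [ 0.1  2.2 17. ] turn [-0.002 -0.002 -0.001]  target-frame [ 0.1  2.2 17. ] q [-0.04  0.41 -0.05  1.11 -0.   -1.49]
```

```bash
python3 -m creep '[0,2.2,0,-0.002,-0.002,-0.001,1, 0,0.3,4,0,0,0,1, 0,0.3,6,0,0,0,1, 0,0.2,5,0,0,0,1, 0,0,0,0,0,0,1]'
python3 - <<'E'
from h import *
go(594.3,-23.4,82,263.06)
E
```

```text
clock: 11.18
ee_pos: [0.5944, -0.0232, 0.1128]
tcp_rot: [0.001, -0.663, 0.749, -0.001]
force: [-0.9, 0.6, -3.6]
finger_gap: 0.1
clock 11.18 tcp [594.4 -23.2 112.8] world d [ -0.1  -0.2 -30.8] F [-0.9  0.6 -3.6] gap 0.1
  now-frame [ 0.2  0.1 30.8] turn [-0.003  0.     0.   ]  target-frame [ 0.2  0.  30.8] q [-0.04  0.42 -0.08  1.07  0.   -1.49]
```

```bash
python3 -m creep '[0,0.2,7,0,0,0,1, 0,0.2,7,0,0,0,1, 0,0.2,7,0,0,0,1, 0,0.1,5,0,0,0,1, 0,0,3,0,0,0,1, 0,0,1,0,0,0,1]'
python3 - <<'E'
from h import *
go(594.3,-23.4,81.5,263.06)
E
```

```text
clock: 11.92
ee_pos: [0.5941, -0.0232, 0.0816]
tcp_rot: [0.001, -0.663, 0.749, -0.001]
force: [-3.4, -0.3, 15.7]
finger_gap: 0.095
clock 11.93 tcp [594.1 -23.2  81.6] world d [ 0.2 -0.2 -0.1] F [-3.4 -0.3 15.7] gap 0.095
  now-frame [ 0.2 -0.3  0.1] turn [-0.004  0.     0.   ]  target-frame [ 0.2 -0.3  0.1] q [-0.04  0.44 -0.13  1.    0.   -1.49]
```

```bash
python3 -m creep '[0,0,0,0,0,0,0.3, 0,0,0,0,0,0,0.3, 0,0,0,0,0,0,0.3, 0,0,-10,0,0,0,0.3, 0,0,-35,0,0,0,0, 0,0,-45,0,0,0,0, 0,0,-45,0,0,0,0, 50,18,-10,0,0,0,0, 57,19,-5,0,0,-0.03,0, 57,19,0,0,0,-0.03,0, 57,19,0,0,0,-0.03,0, 50,19,0,0,0,-0.02,0, 0,0,0,0,0,0,0, 0,0,0,0,0,0,0]'
python3 - <<'E'
from h import *
im,d,m=snap("wrist","w4"); w=cloud(d,m)
for z in ((.035,.05),(.068,.085)):
    print(z); [print(r) for r in rect(w,*z,(.3,.65,-.45,-.2))]
go(465.7,-333,120,268.8)
im,d,m=snap("top"); w=cloud(d,m); print("top liner"); [print(r) for z in ((.06,.075),(.09,.11)) for r in rect(w,*z,(.45,.68,-.16,.1))]
print("bar"); [print(r) for z in ((.035,.05),(.068,.085)) for r in rect(w,*z,(.3,.6,.2,.5))]
E
```

```text
clock: 13.68
ee_pos: [0.4758, -0.2927, 0.2444]
tcp_rot: [0.004, -0.705, 0.709, -0.006]
force: [0.7, 1.0, 0.9]
finger_gap: 0.502
(0.035, 0.05)
([465.0, -328.2], [75.7, 55.2], 87.7, 43.8, 2700)
([556.2, -326.5], [75.2, 40.8], -83.7, 43.5, 2230)
([312.0, -320.1], [73.1, 23.9], -89.9, 42.9, 884)
(0.068, 0.085)
([464.7, -334.4], [40.4, 10.2], 87.7, 75.5, 599)
([556.6, -332.7], [39.6, 11.1], -83.1, 75.4, 664)
clock 13.72 tcp [ 475.9 -292.5  244.4] world d [ -10.2  -40.5 -124.4] F [ 0.6 -1.  -0.1] gap 0.502
  now-frame [ 40.   11.8 124.4] turn [-0.014 -0.004  0.016]  target-frame [ 40.7   9.4 124.4] q [-0.55  0.28  0.06  1.34  0.   -2.12]
top liner
([569.7, -36.3], [240.6, 118.8], 83.5, 63.7, 1172)
([515.0, -152.1], [126.8, 21.6], -6.3, 62.1, 188)
([481.7, -22.1], [233.3, 69.5], 80.5, 62.4, 441)
([593.8, -22.8], [36.9, 10.2], 83.5, 99.1, 58)
bar
([473.3, 424.3], [201.8, 36.9], -5.7, 42.7, 898)
([473.1, 419.1], [37.6, 10.7], -4.3, 73.0, 57)
```

View pics/w4.png

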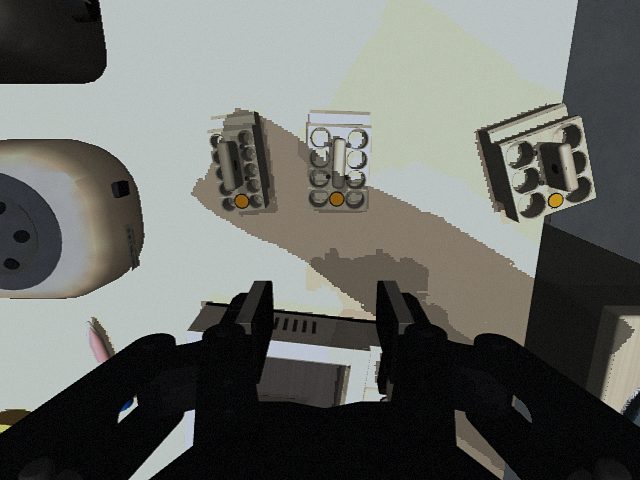

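```bash
python3 -m creep '[14,4,42,-0.005,0,0.012,0, 14,4,42,-0.005,0,0.012,0, 14,4,36,-0.004,0,0.012,0, 0,0,8,0,0,0,0, 0,0,0,0,0,0,0]'
python3 - <<'E'
from h import *
go(464.7,-334.4,57,267.7)
E
```

```text
clock: 14.4
ee_pos: [0.4694, -0.3298, 0.1156]
tcp_rot: [-0.0, -0.696, 0.718, -0.003]
force: [0.4, 0.2, 0.6]
finger_gap: 0.5
clock 14.4 tcp [ 469.4 -329.8  115.6] world d [ -4.7  -4.6 -58.6] F [0.4 0.2 0.6] gap 0.5
  now-frame [ 4.5  4.8 58.6] turn [-0.004 -0.005  0.01 ]  target-frame [ 4.8  4.5 58.6] q [-0.61  0.38 -0.13  1.05 -0.   -2.15]
```

```bash
python3 -m creep '[4.5,5,0,-0.004,-0.005,0.01,0, 0,1,18,0,0,0,0, 0,1,18,0,0,0,0, 0,1,12,0,0,0,0, 0,0,8,0,0,0,0.3, 0,0,0,0,0,0,0.3]'
python3 - <<'E'
from h import *
go(464.7,-334.4,57,267.7)
E
```

```text
clock: 15.15
ee_pos: [0.4652, -0.3354, 0.0657]
tcp_rot: [0.001, -0.693, 0.721, -0.005]
force: [0.2, -0.0, 0.1]
finger_gap: 0.352
clock 15.15 tcp [ 465.2 -335.4   65.7] world d [-0.5  1.  -8.7] F [ 0.2 -0.   0.1] gap 0.352
  now-frame [-1.   0.6  8.7] turn [-0.009 -0.005  0.001]  target-frame [-1.   0.5  8.7] q [-0.62  0.42 -0.21  0.93  0.   -2.16]
```

```bash
python3 -m creep '[-1,0.5,4,-0.009,-0.005,0,0.3, 0,0,4,0,0,0,0.3, 0,0,1,0,0,0,0.3, 0,0,0,0,0,0,1, 0,0,0,0,0,0,1, 0,0,0,0,0,0,1, 0,0,0,0,0,0,1, 0,0,-8,0,0,0,1, 0,0,-35,0,0,0,1, 0,0,-50,0,0,0,1, 0,0,-50,0,0,0,1]' 80; python3 -m creep '[-50,-10,0,0,0,0.165,1, -51,-2,0,0,0,0.165,1, -51,6,0,0,0,0.165,1, -49,15,0,0,0,0.165,1, -46,22,0,0,0,0.165,1, -41,30,0,0,0,0.165,1, 0,0,0,0,0,0.165,1, 0,0,0,0,0,0.165,1, 0,0,0,0,0,0.165,1, 0,0,0,0,0,0.12,1, 0,0,0,0,0,0,1]'
python3 - <<'E'
from h import *
go(540.3,-37,190,173.06)
E
```

```text
clock: 16.52
ee_pos: [0.4622, -0.3325, 0.1998]
tcp_rot: [-0.001, -0.693, 0.721, 0.005]
force: [0.4, -0.6, -5.7]
finger_gap: 0.099
clock: 17.9
ee_pos: [0.5407, -0.027, 0.2075]
tcp_rot: [-0.002, 0.062, 0.998, 0.001]
force: [-0.1, 0.2, -3.9]
finger_gap: 0.103
clock 17.9 tcp [540.7 -27.  207.5] world d [ -0.4 -10.  -17.5] F [-0.1  0.2 -3.9] gap 0.103
  now-frame [ -1.  -10.   17.5] turn [ 0.002 -0.005 -0.004]  target-frame [ -0.8 -10.   17.5] q [-0.05  0.28 -0.04  1.26  0.    0.07]
```

```bash
cat > inhand.py <<'E'
from h import *
def inhand():
    im,d,m=snap("wrist"); s=arm.sense(); w=cloud(d,m)
    t=rot(s["tcp_rot"]).inv().apply(np.nan_to_num((w.reshape(-1,3)-np.array(s["ee_pos"])),nan=9)).reshape(w.shape)*1000
    k=(abs(t[...,1]-1.3)<3.5)&(t[...,2]>-16)&(t[...,2]<8)&(t[...,0]>12)&(t[...,0]<40)
    print("lug front face x",np.percentile(t[k][:,0],[10,50,90]).round(1))
    k=(t[...,2]>9)&(t[...,2]<19)&(abs(t[...,1])<60)&(t[...,0]>22)&(t[...,0]<130)
    p=t[k]; print("top z",np.median(p[:,2]).round(1),"x",np.percentile(p[:,0],[1,99]).round(1),"y",np.percentile(p[:,1],[1,99]).round(1))
    c,sz,a=cv2.minAreaRect(p[:,:2].astype(np.float32)); print("rect",np.round(c,1),np.round(sz,1),round(a,1))
    A=np.c_[p[:,:2],np.ones(len(p))]; q=p[abs(p[:,2]-np.median(p[:,2]))<1.5]; print("plane slope",np.linalg.lstsq(np.c_[q[:,:2],np.ones(len(q))],q[:,2],rcond=None)[0].round(3))
    return im
E
python3 -m creep '[-0.5,-5,9,0,-0.003,-0.004,1, -0.5,-5,9,0,-0.002,0,1, 0,0,0,0,0,0,1]'
python3 - <<'E'
from inhand import *
inhand(); go(540.3,-37,130,173.06)
E
```

```text
clock: 18.27
ee_pos: [0.5397, -0.0379, 0.1879]
tcp_rot: [-0.0, 0.058, 0.998, 0.001]
force: [0.0, 0.3, -5.4]
finger_gap: 0.103
lug front face x [20.9 21.7 22.1]
top z 13.7 x [22.2 33.9] y [-26.8  27.3]
rect [28.1  0.2] [55.3 12.1] 90.0
plane slope [ 8.700e-02 -1.000e-03  1.109e+01]
clock 18.32 tcp [539.9 -37.8 188.3] world d [  0.4   0.8 -58.3] F [-0.6 -0.6 -4.4] gap 0.099
  now-frame [-0.4  0.7 58.3] turn [ 0.002 -0.001  0.006]  target-frame [-0.3  0.8 58.3] q [-0.07  0.29 -0.08  1.21  0.    0.04]
```

```bash
python3 -m creep '[-2,0.7,20,0.002,0,0.006,1, 0,0,20,0,0,0,1, 0.5,0,15,0,0,0,1, 0.5,0,8,0,0,0,1, 0,0,4,0,0,0,1, 0,0,0,0,0,0,1]'
python3 - <<'E'
from h import *
go(542,-37.2,110,173.06)
E
```

```text
clock: 19.08
ee_pos: [0.5424, -0.0374, 0.1209]
tcp_rot: [0.001, 0.06, 0.998, -0.0]
force: [-0.3, -0.8, -4.7]
finger_gap: 0.103
clock 19.07 tcp [542.4 -37.4 120.9] world d [ -0.4   0.2 -10.9] F [-0.3 -0.8 -4.7] gap 0.103
  now-frame [ 0.5  0.1 10.9] turn [-0.     0.003  0.001]  target-frame [ 0.4  0.1 10.9] q [-0.07  0.33 -0.19  1.04 -0.    0.05]
```

```bash
python3 -m creep '[0.5,0,5,0,0.003,0,1, 0.2,0,5,0,0,0,1, 0.2,0,5,0,0,0,1, 0.2,0,5,0,0,0,1, 0,0,0,0,0,0,1]'
python3 - <<'E'
from h import *
go(542,-37.2,81.5,173.06)
E
```

```text
clock: 19.7
ee_pos: [0.5419, -0.0373, 0.1004]
tcp_rot: [0.0, 0.06, 0.998, 0.0]
force: [-0.4, 0.2, -4.3]
finger_gap: 0.104
clock 19.7 tcp [541.9 -37.3 100.4] world d [  0.1   0.1 -18.9] F [-0.4  0.2 -4.3] gap 0.104
  now-frame [-0.1  0.1 18.9] turn [0.    0.001 0.001]  target-frame [-0.1  0.1 18.9] q [-0.07  0.35 -0.22  0.99  0.    0.05]
```

No contact; on down to the floor.

```bash
python3 -m creep '[0.1,0,6,0,0,0,1, 0.1,0,6,0,0,0,1, 0.1,0,4,0,0,0,1, 0,0,2,0,0,0,1, 0,0,1,0,0,0,1]'
python3 - <<'E'
from h import *
go(542,-37.2,81.5,173.06)
E
```

```text
clock: 20.32
ee_pos: [0.5423, -0.0373, 0.0813]
tcp_rot: [0.001, 0.06, 0.998, -0.0]
force: [-4.3, 1.0, 13.4]
finger_gap: 0.104
clock 20.32 tcp [542.3 -37.3  81.3] world d [-0.3  0.1  0.2] F [-4.3  1.  13.4] gap 0.104
  now-frame [ 0.3  0.  -0.2] turn [0.    0.003 0.001]  target-frame [ 0.3  0.  -0.2] q [-0.07  0.37 -0.25  0.95 -0.    0.05]
```

```bash
python3 -m creep '[0,0,0,0,0,0,0.4, 0,0,0,0,0,0,0.4, 0,0,0,0,0,0,0.4, 0,0,-12,0,0,0,0.4, 0,0,-40,0,0,0,0.4, 0,0,-45,0,0,0,0.4, 0,0,-45,0,0,0,0, -9,-50,0,0,0,-0.165,0, -1,-51,0,0,0,-0.165,0, 8,-50,0,0,0,-0.165,0, 16,-49,0,0,0,-0.165,0, 24,-45,0,0,0,-0.165,0, 0,0,0,0,0,-0.165,0, 0,0,0,0,0,-0.165,0, 0,0,0,0,0,-0.165,0, 0,0,0,0,0,-0.165,0, 0,0,0,0,0,-0.165,0, 0,0,0,0,0,-0.165,0, 0,0,0,0,0,0,0]'
python3 - <<'E'
from h import *
im,d,m=snap("wrist","w5"); w=cloud(d,m)
for z in ((.035,.05),(.068,.085)):
    print(z); [print(r) for r in rect(w,*z,(.2,.65,-.45,-.2))]
go(556.6,-332.7,120,276.9)
im,d,m=snap("top"); w=cloud(d,m); print("top heater"); [print(r) for z in ((.09,.11),) for r in rect(w,*z,(.45,.68,-.16,.1))]
E
```

```text
clock: 22.7
ee_pos: [0.5601, -0.3008, 0.2432]
tcp_rot: [-0.003, 0.768, -0.64, 0.008]
force: [-0.6, 0.5, 0.3]
finger_gap: 0.502
(0.035, 0.05)
([556.1, -326.6], [75.0, 40.0], -83.6, 43.7, 1938)
([289.7, -320.3], [77.2, 47.8], -70.1, 43.3, 3001)
(0.068, 0.085)
([556.8, -332.6], [39.9, 10.0], -83.6, 75.5, 589)
clock 22.75 tcp [ 560.2 -300.8  243.2] world d [  -3.6  -31.9 -123.2] F [0.9 0.1 0.3] gap 0.5
  now-frame [ 29.9  11.1 123.3] turn [-0.015 -0.007  0.06 ]  target-frame [ 31.3   7.4 123.2] q [-0.49  0.42  0.26  1.4   0.   -2.25]
top heater
([594.2, -22.7], [37.9, 10.0], 83.7, 98.8, 58)
([542.1, -36.8], [37.4, 9.5], -8.0, 98.0, 57)
```

```bash
python3 -m creep '[10,4,42,-0.005,-0.003,0.023,0, 10,4,42,-0.005,-0.003,0.023,0, 10,4,38,-0.005,-0.002,0.023,0, 0,1,8,0,0,0,0, 0,0,0,0,0,0,0]'
python3 - <<'E'
from h import *
go(556.8,-332.6,57,276.4)
E
```

```text
clock: 23.42
ee_pos: [0.5545, -0.3336, 0.1129]
tcp_rot: [-0.001, 0.74, -0.673, 0.002]
force: [-0.1, 0.1, -0.4]
finger_gap: 0.5
clock 23.43 tcp [ 554.5 -333.6  112.9] world d [  2.3   1.  -55.9] F [-0.1  0.1 -0.4] gap 0.5
  now-frame [-0.8 -2.2 55.9] turn [-0.004 -0.001 -0.017]  target-frame [-0.7 -2.4 55.9] q [-0.54  0.5   0.06  1.13  0.   -2.21]
```

```bash
python3 -m creep '[-0.8,-2,10,-0.004,0,-0.017,0, 0,1,20,0,0,0,0, 0,1,16,0,0,0,0, 0,0,8,0,0,0,0.3, 0,0,4,0,0,0,0.3, 0,0,0,0,0,0,0.3]'
python3 - <<'E'
from h import *
go(556.8,-332.6,57,276.4)
E
```

```text
clock: 24.18
ee_pos: [0.5584, -0.3331, 0.0579]
tcp_rot: [-0.0, 0.747, -0.665, 0.004]
force: [0.1, -0.1, 0.0]
finger_gap: 0.348
clock 24.18 tcp [ 558.4 -333.1   57.9] world d [-1.6  0.5 -0.9] F [ 0.1 -0.1  0. ] gap 0.348
  now-frame [-0.7  1.6  0.9] turn [-0.007 -0.006  0.004]  target-frame [-0.6  1.6  0.9] q [-0.54  0.55 -0.01  1.   -0.   -2.22]
```

```bash
python3 -m creep '[0,1.6,1,-0.007,-0.006,0.004,0.3, 0,0,0,0,0,0,1, 0,0,0,0,0,0,1, 0,0,0,0,0,0,1, 0,0,0,0,0,0,1, 0,0,-8,0,0,0,1, 0,0,-35,0,0,0,1, 0,0,-50,0,0,0,1, 0,0,-45,0,0,0,1]' 80; python3 -m creep '[-50,-4,0,0,0,0.164,1, -50,4,0,0,0,0.164,1, -49,12,0,0,0,0.164,1, -46,20,0,0,0,0.164,1, -42,27,0,0,0,0.164,1, -37,33,0,0,0,0.164,1, -31,39,0,0,0,0.164,1, 0,0,0,0,0,0.164,1, 0,0,0,0,0,0.164,1, 0,0,0,0,0,0.164,1, 0,0,0,0,0,0.16,1, 0,0,0,0,0,0,1]'
python3 - <<'E'
from h import *
go(547,18.1,188,173.06)
E
```

```text
clock: 25.3
ee_pos: [0.5547, -0.3322, 0.1958]
tcp_rot: [0.001, 0.745, -0.667, -0.005]
force: [0.5, 0.1, -2.9]
finger_gap: 0.102
clock: 26.8
ee_pos: [0.5511, 0.0283, 0.2066]
tcp_rot: [0.002, 0.087, 0.996, 0.0]
force: [-0.7, 0.7, -3.4]
finger_gap: 0.1
clock 26.8 tcp [551.1  28.3 206.6] world d [ -4.1 -10.2 -18.6] F [-0.7  0.7 -3.4] gap 0.1
  now-frame [  2.3 -10.7  18.6] turn [ 0.001  0.003 -0.054]  target-frame [  2.8 -10.6  18.6] q [ 0.05  0.29 -0.02  1.25 -0.    0.23]
```

```bash
python3 -m creep '[1,-5,9,0,0.002,-0.03,1, 1,-5,9,0,0.001,-0.024,1, 0,0,0,0,0,0,1]'
python3 - <<'E'
from inhand import *
inhand(); go(547,18.1,120,173.06)
E
```

```text
clock: 27.18
ee_pos: [0.5473, 0.0185, 0.1891]
tcp_rot: [0.0, 0.054, 0.999, 0.0]
force: [0.1, -0.4, -2.6]
finger_gap: 0.1
lug front face x [20.1 21.1 21.4]
top z 14.6 x [22.2 33. ] y [-19.6  19.8]
rect [27.7  0.1] [40.2 11.3] 90.0
plane slope [9.9000e-02 2.0000e-03 1.1641e+01]
clock 27.23 tcp [547.6  18.6 189.5] world d [ -0.6  -0.5 -69.5] F [-0.6 -0.6 -2.8] gap 0.104
  now-frame [ 0.7 -0.6 69.5] turn [0.001 0.002 0.013]  target-frame [ 0.6 -0.6 69.5] q [ 0.03  0.3  -0.06  1.21  0.    0.14]
```

```bash
python3 -m creep '[-0.6,-0.5,22,0,0.002,0.013,1, 0.3,0,22,0,0,0,1, 0.4,0,14,0,0,0,1, 0.4,0,8,0,0,0,1, 0,0,4,0,0,0,1, 0,0,0,0,0,0,1]'
python3 - <<'E'
from h import *
go(548.2,18,110,173.06)
E
```

```text
clock: 27.98
ee_pos: [0.5495, 0.0189, 0.1207]
tcp_rot: [0.002, 0.058, 0.998, 0.001]
force: [0.2, 0.8, -2.8]
finger_gap: 0.097
clock 27.98 tcp [549.5  18.9 120.7] world d [ -1.3  -0.9 -10.7] F [ 0.2  0.8 -2.8] gap 0.097
  now-frame [ 1.2 -1.1 10.7] turn [0.002 0.005 0.004]  target-frame [ 1.2 -1.1 10.7] q [ 0.03  0.34 -0.18  1.04  0.    0.15]
```

```bash
python3 -m creep '[1.2,-1,0,0.002,0.005,0.004,1, 0.3,0,6,0,0,0,1, 0.2,0,6,0,0,0,1, 0.2,0,6,0,0,0,1, 0,0,2,0,0,0,1]'
python3 - <<'E'
from h import *
go(548.2,18,82.5,173.06)
E
```

```text
clock: 28.6
ee_pos: [0.548, 0.0181, 0.1004]
tcp_rot: [0.001, 0.061, 0.998, -0.0]
force: [0.4, -0.5, -3.7]
finger_gap: 0.096
clock 28.6 tcp [548.   18.1 100.4] world d [  0.2  -0.1 -17.9] F [ 0.4 -0.5 -3.7] gap 0.096
  now-frame [-0.2 -0.1 17.9] turn [ 0.     0.001 -0.   ]  target-frame [-0.2 -0.1 17.9] q [ 0.03  0.36 -0.21  1.   -0.    0.15]
```

```bash
python3 -m creep '[0.1,0,6,0,0,0,1, 0.1,0,6,0,0,0,1, 0.1,0,4,0,0,0,1, 0,0,1.5,0,0,0,1, 0,0,1,0,0,0,1]'
python3 - <<'E'
from h import *
go(548.2,18,82.5,173.06)
im,d,m=snap("top"); w=cloud(d,m); [print(r) for z in ((.035,.055),(.068,.085)) for r in rect(w,*z,(.2,.65,-.45,-.2))]
E
```

```text
clock: 29.22
ee_pos: [0.5482, 0.0182, 0.0817]
tcp_rot: [0.001, 0.061, 0.998, 0.0]
force: [-3.7, -0.7, 13.4]
finger_gap: 0.1
clock 29.23 tcp [548.2  18.2  81.7] world d [-0.  -0.2  0.8] F [-3.7 -0.7 13.4] gap 0.1
  now-frame [ 0.  -0.2 -0.8] turn [ 0.     0.003 -0.   ]  target-frame [ 0.  -0.2 -0.8] q [ 0.03  0.37 -0.24  0.95 -0.    0.15]
([279.9, -324.5], [76.8, 71.4], -69.4, 42.8, 380)
([281.7, -329.7], [40.1, 11.5], -69.6, 74.7, 66)
```

```bash
python3 -m creep '[0,0,0,0,0,0,0.4, 0,0,0,0,0,0,0.4, 0,0,0,0,0,0,0.4, 0,0,-12,0,0,0,0.4, 0,0,-40,0,0,0,0.4, 0,0,-45,0,0,0,0.4, 0,0,-40,0,0,0,0]'; python3 -m creep '[30,-43,0,0,0,-0.17,0, 37,-37,0,0,0,-0.17,0, 42,-30,0,0,0,-0.17,0, 47,-23,0,0,0,-0.17,0, 50,-14,0,0,0,-0.17,0, 52,-6,0,0,0,-0.17,0, 52,3,0,0,0,-0.17,0, 51,12,0,0,0,-0.17,0, 0,0,0,0,0,-0.17,0, 0,0,0,0,0,-0.17,0, 0,0,0,0,0,-0.17,0, 0,0,0,0,0,-0.17,0, 0,0,0,0,0,0,0]'
python3 - <<'E'
from h import *
im,d,m=snap("wrist","w6"); w=cloud(d,m)
for z in ((.035,.05),(.068,.085)):
    print(z); [print(r) for r in rect(w,*z,(.15,.45,-.45,-.2))]
go(281.7,-329.7,120,290.4)
im,d,m=snap("top"); w=cloud(d,m); print("top heater"); [print(r) for z in ((.09,.11),) for r in rect(w,*z,(.45,.68,-.16,.1))]
E
```

```text
clock: 30.15
ee_pos: [0.5467, 0.0181, 0.2227]
tcp_rot: [-0.0, 0.061, 0.998, -0.0]
force: [1.1, 0.0, -0.2]
finger_gap: 0.49
clock: 31.78
ee_pos: [0.2795, -0.2867, 0.2354]
tcp_rot: [-0.002, 0.814, -0.58, 0.01]
force: [-0.9, 0.5, -0.3]
finger_gap: 0.501
(0.035, 0.05)
([277.7, -324.5], [76.4, 70.2], -69.8, 43.8, 3370)
(0.068, 0.085)
([280.4, -330.8], [39.7, 9.5], -69.9, 75.5, 636)
clock 31.82 tcp [ 279.6 -286.8  235.4] world d [   2.1  -42.9 -115.4] F [0.  0.3 0.5] gap 0.497
  now-frame [ 39.7  13.6 115.8] turn [-0.015 -0.014 -0.026]  target-frame [ 41.   13.  115.4] q [-0.8   0.01 -0.29  1.25  0.01 -2.7 ]
top heater
([594.0, -22.8], [37.4, 9.8], 84.0, 99.0, 59)
([548.6, 18.5], [37.2, 9.9], -7.4, 98.6, 58)
([542.1, -37.0], [37.2, 10.5], -5.0, 98.3, 60)
```

View pics/w6.png

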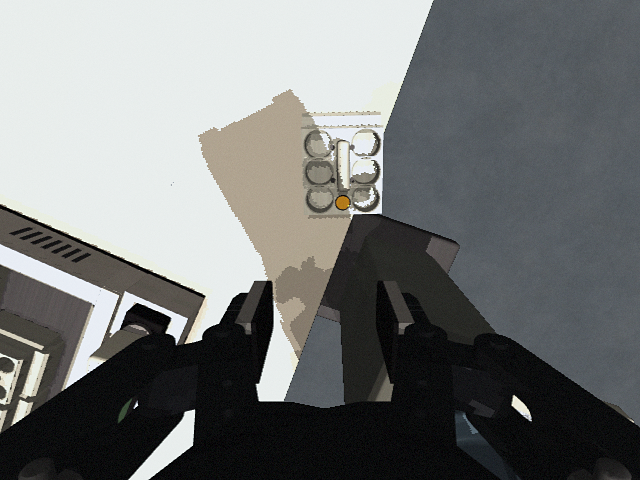

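```bash
python3 -m creep '[13,5,40,-0.005,-0.005,-0.007,0, 13,5,40,-0.005,-0.005,-0.007,0, 13,5,36,-0.005,-0.004,-0.007,0, 0,1,8,0,0,0,0, 0,0,0,0,0,0,0]'
python3 - <<'E'
from h import *
go(280.4,-330.8,57,290.1)
E
```

```text
clock: 32.5
ee_pos: [0.2799, -0.3311, 0.1109]
tcp_rot: [0.001, 0.816, -0.578, 0.002]
force: [0.7, -0.0, 0.2]
finger_gap: 0.5
clock 32.5 tcp [ 279.9 -331.1  110.9] world d [  0.5   0.3 -53.9] F [ 0.7 -0.   0.2] gap 0.5
  now-frame [-0.3 -0.5 53.9] turn [-0.001 -0.004 -0.014]  target-frame [-0.1 -0.5 53.9] q [-0.87  0.17 -0.46  0.94 -0.   -2.78]
```

```bash
python3 -m creep '[0.5,-0.5,10,0,-0.004,-0.014,0, 0.5,1,20,0,0,0,0, 0.5,1,14,0,0,0,0, 0,0,7,0,0,0,0.3, 0,0,3,0,0,0,0.3, 0,0,0,0,0,0,0.3]'
python3 - <<'E'
from h import *
go(280.4,-330.8,57,290.1)
E
```

```text
clock: 33.25
ee_pos: [0.2821, -0.3344, 0.0597]
tcp_rot: [0.0, 0.82, -0.572, 0.005]
force: [0.3, -0.2, -0.8]
finger_gap: 0.35
clock 33.25 tcp [ 282.1 -334.4   59.7] world d [-1.7  3.6 -2.7] F [ 0.3 -0.2 -0.8] gap 0.35
  now-frame [-4.   0.3  2.7] turn [-0.005 -0.008  0.002]  target-frame [-4.   0.3  2.7] q [-0.87  0.23 -0.53  0.8   0.   -2.8 ]
```

```bash
python3 -m creep '[-3,0.3,2,-0.005,-0.008,0.002,0.3, 0,0,1,0,0,0,0.3, 0,0,0,0,0,0,1, 0,0,0,0,0,0,1, 0,0,0,0,0,0,1, 0,0,0,0,0,0,1, 0,0,-8,0,0,0,1, 0,0,-35,0,0,0,1, 0,0,-50,0,0,0,1, 0,0,-50,0,0,0,1]' 80; python3 -m creep '[-18,-45,0,0,0,0.17,1, -25,-41,0,0,0,0.17,1, -32,-36,0,0,0,0.17,1, -37,-30,0,0,0,0.17,1, -42,-23,0,0,0,0.17,1, -45,-16,0,0,0,0.17,1, -47,-8,0,0,0,0.17,1, 0,0,0,0,0,0.17,1, 0,0,0,0,0,0.17,1, 0,0,0,0,0,0.17,1, 0,0,0,0,0,0.17,1, 0,0,0,0,0,0.17,1, 0,0,0,0,0,0,1]'
python3 - <<'E'
from h import *
go(531.7,-106.9,188,173.06)
E
```

```text
clock: 34.5
ee_pos: [0.2786, -0.3292, 0.2014]
tcp_rot: [-0.001, 0.82, -0.573, -0.005]
force: [0.4, -1.4, -4.7]
finger_gap: 0.1
clock: 36.12
ee_pos: [0.5323, -0.1017, 0.2074]
tcp_rot: [-0.004, 0.084, 0.996, 0.001]
force: [0.5, 0.0, -4.6]
finger_gap: 0.099
clock 36.12 tcp [ 532.3 -101.7  207.4] world d [ -0.6  -5.2 -19.4] F [ 0.5  0.  -4.6] gap 0.099
  now-frame [-0.4 -5.2 19.4] turn [ 0.001 -0.007 -0.048]  target-frame [-0.  -5.2 19.4] q [-0.19  0.28 -0.03  1.26  0.   -0.02]
```

```bash
python3 -m creep '[0,-3,10,0,-0.004,-0.024,1, 0,-2,9,0,-0.003,-0.024,1, 0,0,0,0,0,0,1]'
python3 - <<'E'
from inhand import *
inhand(); go(531.7,-106.9,120,173.06)
E
```

```text
clock: 36.5
ee_pos: [0.5307, -0.107, 0.1867]
tcp_rot: [-0.0, 0.055, 0.998, 0.001]
force: [-0.2, -0.6, -4.0]
finger_gap: 0.099
lug front face x [19.7 20.4 20.8]
top z 14.7 x [22.2 31.9] y [-34.2  34.7]
rect [27.1  0.2] [10.2 70.3] 0.0
plane slope [ 1.0000e-01 -1.0000e-03  1.1838e+01]
clock 36.55 tcp [ 530.9 -107.   187.1] world d [  0.8   0.1 -67.1] F [ 0.4 -0.1 -4. ] gap 0.097
  now-frame [-0.8  0.1 67.1] turn [ 0.001 -0.001  0.01 ]  target-frame [-0.8  0.2 67.1] q [-0.2   0.29 -0.08  1.2   0.   -0.09]
```

```bash
python3 -m creep '[-1,0,22,0,0,0.01,1, 0.5,0,22,0,0,0,1, 0.5,0,13,0,0,0,1, 0.5,0,7,0,0,0,1, 0,0,3,0,0,0,1, 0,0,0,0,0,0,1]'
python3 - <<'E'
from h import *
go(532,-106.9,110,173.06)
E
```

```text
clock: 37.3
ee_pos: [0.532, -0.1072, 0.12]
tcp_rot: [0.002, 0.06, 0.998, 0.0]
force: [-0.5, -0.5, -5.2]
finger_gap: 0.1
clock 37.3 tcp [ 532.  -107.2  120. ] world d [  0.    0.3 -10. ] F [-0.5 -0.5 -5.2] gap 0.1
  now-frame [ 0.   0.3 10. ] turn [0.001 0.003 0.002]  target-frame [ 0.   0.3 10. ] q [-0.2   0.33 -0.2   1.04  0.   -0.08]
```

```bash
python3 -m creep '[0.2,0.3,6,0,0.003,0.002,1, 0.2,0,6,0,0,0,1, 0.2,0,6,0,0,0,1, 0.1,0,2,0,0,0,1]'
python3 - <<'E'
from h import *
go(532,-106.9,82.5,173.06)
E
```

```text
clock: 37.8
ee_pos: [0.532, -0.1069, 0.0996]
tcp_rot: [0.001, 0.061, 0.998, 0.0]
force: [-0.1, 0.2, -4.0]
finger_gap: 0.101
clock 37.8 tcp [ 532.  -106.9   99.6] world d [  0.   -0.  -17.1] F [-0.1  0.2 -4. ] gap 0.101
  now-frame [-0.  -0.1 17.1] turn [ 0.001  0.002 -0.   ]  target-frame [-0.  -0.  17.1] q [-0.2   0.35 -0.23  0.99  0.   -0.08]
```

```bash
python3 -m creep '[0.1,0,6,0,0,0,1, 0.1,0,6,0,0,0,1, 0.1,0,4,0,0,0,1, 0,0,1.5,0,0,0,1, 0,0,1,0,0,0,1]'
python3 - <<'E'
from h import *
go(532,-106.9,82.5,173.06)
E
```

```text
clock: 38.42
ee_pos: [0.5325, -0.1069, 0.0814]
tcp_rot: [0.002, 0.061, 0.998, 0.0]
force: [-4.0, 1.8, 12.1]
finger_gap: 0.103
clock 38.42 tcp [ 532.5 -106.9   81.4] world d [-0.5  0.   1.1] F [-4.   1.8 12.1] gap 0.103
  now-frame [ 0.5 -0.  -1.1] turn [ 0.001  0.004 -0.   ]  target-frame [ 0.5 -0.  -1.1] q [-0.2   0.37 -0.26  0.94  0.   -0.08]
```

```bash
python3 -m creep '[0,0,0,0,0,0,0.4, 0,0,0,0,0,0,0.4, 0,0,0,0,0,0,0.4, 0,0,-12,0,0,0,0.4, 0,0,-40,0,0,0,0.4, 0,0,-45,0,0,0,0.4, 0,0,-40,0,0,0,0, 8,51,0,0,0,0,0, 8,51,0,0,0,0,0, 8,51,0,0,0,0,0, 8,51,0,0,0,0,0, 8,51,0,0,0,0,0, 8,51,0,0,0,0,0, 8,51,0,0,0,0,0, 8,51,0,0,0,0,0, 8,51,0,0,0,0,0, 8,51,0,0,0,0,0, 0,0,0,0,0,0,0, 0,0,0,0,0,0,0]'
python3 - <<'E'
from h import *
im,d,m=snap("wrist","w7"); w=cloud(d,m)
for z in ((.035,.05),(.068,.085)):
    print(z); [print(r) for r in rect(w,*z,(.2,.65,.33,.52))]
go(473.2,418.6,120,174.3)
im,d,m=snap("top"); w=cloud(d,m); print("top heater"); [print(r) for z in ((.09,.11),) for r in rect(w,*z,(.45,.68,-.16,.1))]
E
```

```text
clock: 40.8
ee_pos: [0.5162, 0.4249, 0.2371]
tcp_rot: [0.009, 0.062, 0.998, 0.002]
force: [0.2, -0.9, 1.0]
finger_gap: 0.503
(0.035, 0.05)
([472.4, 425.3], [202.5, 35.1], -5.4, 44.0, 9100)
(0.068, 0.085)
([471.4, 419.9], [38.7, 10.0], -5.3, 75.5, 638)
clock 40.85 tcp [516.3 424.8 237.1] world d [ -43.1   -6.2 -117.1] F [-0.3 -0.6  0.2] gap 0.503
  now-frame [ 44.1 -12.1 116.2] turn [ 0.005  0.019 -0.025]  target-frame [ 42.3 -10.4 117.1] q [ 0.69  0.48  0.35  1.42 -0.01  0.82]
top heater
([595.0, -22.9], [36.8, 10.4], 86.7, 98.4, 59)
([548.6, 18.7], [37.4, 10.3], -7.1, 98.2, 56)
([542.2, -36.6], [37.5, 10.1], -6.5, 97.9, 61)
([532.7, -106.1], [37.1, 10.3], -6.5, 98.7, 62)
```

View pics/w7.png

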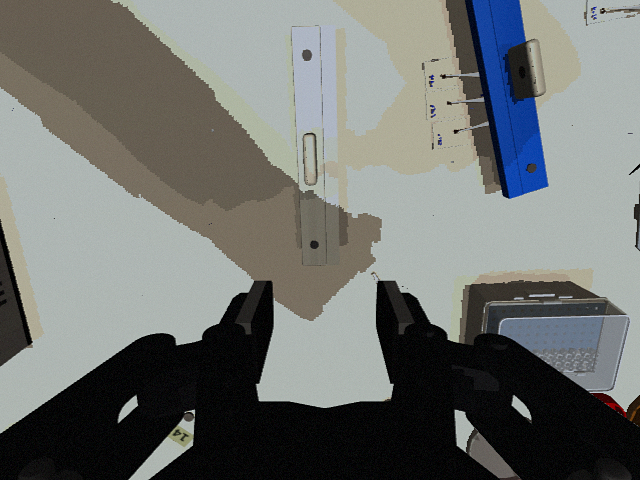

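```bash
python3 -m creep '[15,-4,40,0.002,0.006,-0.01,0, 15,-4,40,0.002,0.006,-0.01,0, 15,-3,34,0.001,0.006,-0.01,0, 1,0,8,0,0,0,0, 0,0,0,0,0,0,0]'
python3 - <<'E'
from h import *
go(471.9,419.9,57,174.6)
E
```

```text
clock: 41.52
ee_pos: [0.4734, 0.4138, 0.1158]
tcp_rot: [0.002, 0.051, 0.999, 0.002]
force: [-0.1, -1.0, 0.2]
finger_gap: 0.5
clock 41.52 tcp [473.4 413.8 115.8] world d [ -1.5   6.1 -58.8] F [-0.1 -1.   0.2] gap 0.5
  now-frame [ 2.4  5.7 58.8] turn [ 0.004  0.005 -0.008]  target-frame [ 2.   6.  58.8] q [ 0.72  0.47  0.01  1.11 -0.    0.82]
```

```bash
python3 -m creep '[3,5,10,0.004,0.005,-0.008,0, 1,-1,20,0,0,0,0, 1,-1,16,0,0,0,0, 1,0,8,0,0,0,0.3, 0,0,4,0,0,0,0.3, 0,0,0,0,0,0,0.3]'
python3 - <<'E'
from h import *
go(471.9,419.9,57,174.6)
E
```

```text
clock: 42.28
ee_pos: [0.4728, 0.4214, 0.061]
tcp_rot: [0.003, 0.048, 0.999, 0.003]
force: [-0.9, 0.5, -0.3]
finger_gap: 0.349
clock 42.27 tcp [472.8 421.4  61. ] world d [-0.9 -1.5 -4. ] F [-0.9  0.5 -0.3] gap 0.349
  now-frame [ 0.8 -1.6  3.9] turn [ 0.007  0.007 -0.001]  target-frame [ 0.8 -1.5  4. ] q [ 0.73  0.52 -0.06  0.99 -0.    0.82]
```

```bash
python3 -m creep '[1,-1.5,3,0.007,0.007,0,0.3, 0,0,1,0,0,0,0.3, 0,0,0,0,0,0,1, 0,0,0,0,0,0,1, 0,0,0,0,0,0,1, 0,0,0,0,0,0,1, 0,0,-8,0,0,0,1, 0,0,-35,0,0,0,1, 0,0,-50,0,0,0,1, 0,0,-50,0,0,0,1]' 80; python3 -m creep '[-6,-50,0,0,0,0.16,1, -14,-48,0,0,0,0.16,1, -21,-45,0,0,0,0.16,1, -28,-41,0,0,0,0.16,1, -34,-36,0,0,0,0.16,1, -40,-31,0,0,0,0.16,1, -44,-24,0,0,0,0.16,1, -47,-16,0,0,0,0.16,1, -49,-8,0,0,0,0.16,1, 0,0,0,0,0,0.15,1, 0,0,0,0,0,0,1]'
python3 - <<'E'
from h import *
go(483.4,-32.6,188,83.06)
E
```

```text
clock: 43.52
ee_pos: [0.4696, 0.418, 0.2003]
tcp_rot: [-0.004, 0.048, 0.999, -0.004]
force: [0.3, 0.4, -4.3]
finger_gap: 0.096
clock: 44.9
ee_pos: [0.4721, -0.0434, 0.2101]
tcp_rot: [0.001, 0.763, 0.647, 0.001]
force: [-0.5, -0.9, -3.6]
finger_gap: 0.105
clock 44.9 tcp [472.1 -43.4 210.1] world d [ 11.3  10.8 -22.1] F [-0.5 -0.9 -3.6] gap 0.105
  now-frame [12.6  9.3 22.2] turn [ 0.003  0.001 -0.044]  target-frame [12.1  9.9 22.1] q [-0.09  0.16 -0.19  1.22 -0.    1.64]
```

```bash
python3 -m creep '[6,5,11,0.003,0.001,-0.022,1, 6,5,11,0,0,-0.022,1, 0,0,0,0,0,0,1]'
python3 - <<'E'
from inhand import *
im=inhand(); go(483.4,-32.6,120,83.06); cv2.imwrite("pics/w8.png",im[:,:,::-1])
E
```

```text
clock: 45.28
ee_pos: [0.4845, -0.0309, 0.1864]
tcp_rot: [-0.0, 0.744, 0.668, -0.0]
force: [-0.2, -0.0, -4.0]
finger_gap: 0.1
lug front face x [17.1 19.2 19.7]
top z 14.8 x [23.  99.5] y [-12.8  21.4]
rect [61.2  4.3] [35.2 78.5] 89.9
plane slope [6.0000e-03 0.0000e+00 1.4479e+01]
clock 45.33 tcp [484.5 -31.  186.8] world d [ -1.1  -1.6 -66.8] F [ 0.4 -0.2 -3.6] gap 0.105
  now-frame [-1.7 -0.9 66.8] turn [-0.001 -0.     0.012]  target-frame [-1.7 -0.9 66.8] q [-0.06  0.2  -0.21  1.17  0.    1.62]
```

View pics/w8.png

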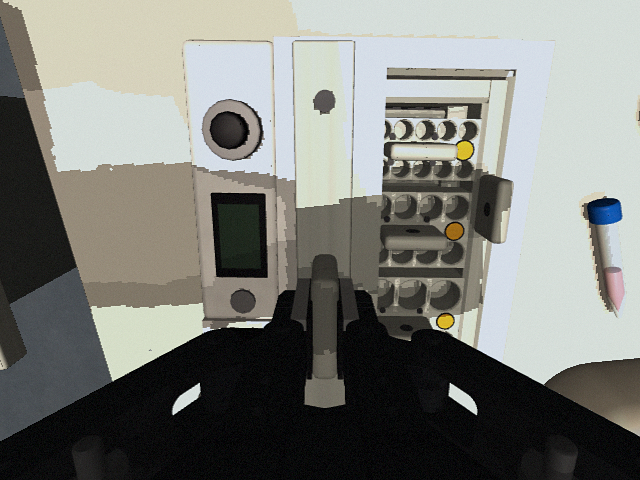

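```bash
python3 -m creep '[-0.8,0,22,0,0,0.012,1, 0,-1,22,0,0,0,1, 0,-1,12,0,0,0,1, 0,-0.5,6,0,0,0,1, 0,0,2,0,0,0,1, 0,0,0,0,0,0,1]'
python3 - <<'E'
from h import *
go(484.2,-31.8,110,83.06)
E
```

```text
clock: 46.08
ee_pos: [0.4831, -0.0303, 0.1225]
tcp_rot: [0.001, 0.747, 0.665, 0.001]
force: [-0.1, 0.6, -3.3]
finger_gap: 0.097
clock 46.08 tcp [483.1 -30.3 122.5] world d [  1.1  -1.5 -12.5] F [-0.1  0.6 -3.3] gap 0.097
  now-frame [-1.4  1.2 12.5] turn [ 0.002 -0.     0.004]  target-frame [-1.4  1.2 12.5] q [-0.06  0.24 -0.33  1.   -0.    1.63]
```

```bash
python3 -m creep '[-1.4,1.2,0,0.002,0,0.004,1, 0,-0.2,6,0,0,0,1, 0,-0.2,6,0,0,0,1, 0,-0.2,5,0,0,0,1, 0,0,1,0,0,0,1]'
python3 - <<'E'
from h import *
go(484.2,-31.8,82.5,83.06)
E
```

```text
clock: 46.7
ee_pos: [0.4843, -0.0321, 0.1041]
tcp_rot: [0.0, 0.749, 0.663, 0.0]
force: [-0.7, -0.1, -3.2]
finger_gap: 0.106
clock 46.7 tcp [484.3 -32.1 104.1] world d [ -0.1   0.3 -21.6] F [-0.7 -0.1 -3.2] gap 0.106
  now-frame [ 0.2 -0.1 21.6] turn [ 0.001 -0.    -0.   ]  target-frame [ 0.3 -0.1 21.6] q [-0.07  0.26 -0.35  0.96  0.    1.63]
```

```bash
python3 -m creep '[0,-0.1,6,0,0,0,1, 0,-0.1,6,0,0,0,1, 0,0,5,0,0,0,1, 0,0,3,0,0,0,1, 0,0,1.5,0,0,0,1, 0,0,1,0,0,0,1]'
python3 - <<'E'
from h import *
go(484.2,-31.8,82.5,83.06)
E
```

```text
clock: 47.45
ee_pos: [0.4851, -0.0319, 0.0819]
tcp_rot: [0.001, 0.749, 0.663, 0.002]
force: [-2.5, -0.3, 11.6]
finger_gap: 0.099
clock 47.45 tcp [485.1 -31.9  81.9] world d [-0.9  0.1  0.6] F [-2.5 -0.3 11.6] gap 0.099
  now-frame [ 0.  -0.9 -0.6] turn [ 0.004 -0.001 -0.   ]  target-frame [ 0.  -0.9 -0.6] q [-0.07  0.28 -0.39  0.9   0.    1.63]
```

```bash
python3 -m creep '[0,0,0,0,0,0,0.4, 0,0,0,0,0,0,0.4, 0,0,0,0,0,0,0.4, 0,0,-12,0,0,0,0.4, 0,0,-40,0,0,0,0.4, 0,0,-45,0,0,0,0.4, -15,0,-40,0,0,0,0.4, -20,0,-10,0,0,0,1, 0,0,0,0,0,0,1, 0,0,0,0,0,0,1]'
python3 - <<'E'
from h import *
im,d,m=snap("wrist","w9"); w=cloud(d,m)
for z in ((.09,.105),): [print(r) for r in rect(w,*z,(.4,.68,-.2,.12))]
for z in ((.053,.061),(.061,.069),(.069,.08)):
    print(z);[print(r) for r in rect(w,*z,(.38,.47,-.0,.09))]
print("masks")
for r in arm.masks_of("wrist","start_key_top")[:3]:
    c,rr=np.round(r["position"]).astype(int); print(r["p"],c,rr,w[rr,c].round(4),np.nanmean(w[r["region"]],0).round(4))
# seated top heights: plane fit of z~68 tops in heater frame
yaw=np.radians(-6.94);X=np.array([np.cos(yaw),np.sin(yaw)]);Y=np.array([-X[1],X[0]]);o=np.array([.5344,-.0438])
h=(w[...,:2]-o)@np.stack([X,Y],1)
for n,b in dict(liner=(52,62,-85,0),narrow=(-25,45,45,82),medium=(-25,45,-18,33),wide=(-25,45,-96,-30),bar=(-62,-32,-90,100)).items():
    k=(h[...,0]*1e3>b[0])&(h[...,0]*1e3<b[1])&(h[...,1]*1e3>b[2])&(h[...,1]*1e3<b[3])&(w[...,2]>.063)&(w[...,2]<.074)
    print(n,k.sum(), (np.linalg.lstsq(np.c_[h[k],np.ones(k.sum())],w[k][:,2],rcond=None)[0]).round(4) if k.sum()>50 else "", np.median(w[k][:,2]).round(4))
go(431,42,100,83)
E
```

```text
clock: 48.7
ee_pos: [0.4805, -0.0671, 0.2383]
tcp_rot: [0.003, 0.749, 0.663, 0.003]
force: [-0.3, 0.2, -0.6]
finger_gap: 0.0
([547.1, 18.3], [40.2, 9.6], -7.1, 99.5, 903)
([593.0, -23.0], [39.7, 10.3], 84.0, 99.2, 956)
([483.9, -32.4], [39.5, 9.8], 83.2, 99.5, 740)
([539.7, -36.8], [39.2, 10.2], -6.9, 99.4, 795)
([532.6, -105.9], [40.2, 9.5], -6.7, 99.3, 723)
([413.5, -121.6], [25.0, 12.0], -40.2, 97.9, 260)
(0.053, 0.061)
([442.4, 35.1], [32.0, 8.1], 58.0, 57.5, 72)
([407.9, 0.8], [7.8, 0.9], -6.8, 53.6, 14)
(0.061, 0.069)
([461.4, 45.0], [90.0, 17.2], 90.0, 62.0, 1736)
([428.5, 43.6], [39.0, 38.8], 48.7, 63.8, 1338)
(0.069, 0.08)
([428.4, 43.6], [23.0, 23.0], -20.3, 73.6, 829)
masks
0.68 236 80 [0.4276 0.044  0.0741] [0.4293 0.0431 0.0733]
0.46 404 97 [0.5462 0.0158 0.099 ] [0.5522 0.0176 0.0662]
liner 1163 [0.0289 0.0003 0.0663] 0.0679
narrow 1923 [ 0.0041 -0.0088  0.0682] 0.0678
medium 2151 [0.0037 0.0061 0.0676] 0.0678
wide 2251 [0.0041 0.0106 0.0683] 0.0678
bar 7909 [-0.0019 -0.0001  0.0679] 0.068
clock 48.8 tcp [480.4 -67.  237.9] world d [ -49.4  109.  -137.9] F [ 0.7  0.4 -0.7] gap 0.003
  now-frame [102.2 -63.1 137.5] turn [ 0.007 -0.001  0.002]  target-frame [102.1 -62.3 137.9] q [-0.14  0.16 -0.11  1.29  0.    1.55]
```

View pics/w9.png

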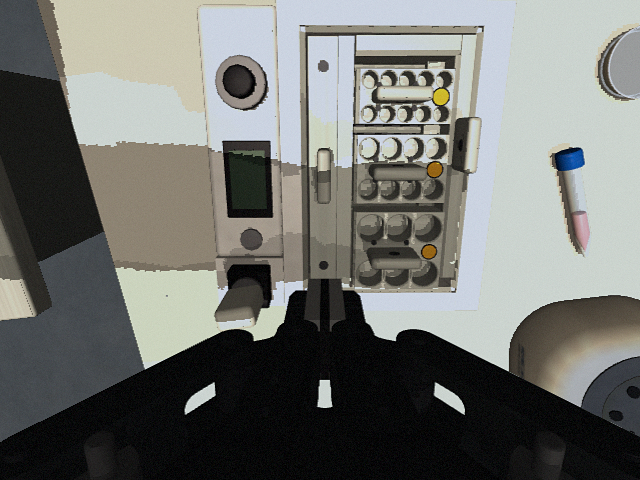

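```bash
python3 -m creep '[35,-22,0,0.007,0,0,1, 35,-22,10,0,0,0,1, 34,-21,35,0,0,0,1, 0,0,45,0,0,0,1, 0,0,35,0,0,0,1, 0,0,10,0,0,0,1, 0,0,0,0,0,0,1]'
python3 - <<'E'
from h import *
go(429.3,43.6,84,83.06)
E
```

```text
clock: 49.68
ee_pos: [0.4248, 0.0503, 0.0968]
tcp_rot: [-0.002, 0.747, 0.665, -0.001]
force: [0.3, 0.5, -0.1]
finger_gap: -0.003
clock 49.67 tcp [424.8  50.3  96.8] world d [  4.5  -6.7 -12.8] F [ 0.3  0.5 -0.1] gap -0.003
  now-frame [-6.2  5.3 12.8] turn [-0.004 -0.     0.005]  target-frame [-6.1  5.2 12.8] q [ 0.12  0.18 -0.48  0.91  0.    1.8 ]
```

```bash
python3 -m creep '[-6.2,5.3,0,-0.004,0,0.005,1, 0,0,9,0,0,0,1, 0,0,5,0,0,0,1, 0,0,4,0,0,0,1, 0,0,3,0,0,0,1]'; python3 -m creep '[0,0,2,0,0,0,1, 0,0,2,0,0,0,1]';  python3 -m creep '[0,0,2,0,0,0,1, 0,0,2,0,0,0,1]'
```

```text
clock: 50.3
ee_pos: [0.4323, 0.0429, 0.0775]
tcp_rot: [0.001, 0.749, 0.662, 0.002]
force: [-0.4, 0.1, 2.8]
finger_gap: -0.002
clock: 50.55
ee_pos: [0.4326, 0.0429, 0.0752]
tcp_rot: [0.002, 0.749, 0.662, 0.003]
force: [-12.5, -2.3, 45.7]
finger_gap: -0.004
clock: 50.8
ee_pos: [0.4326, 0.0429, 0.0754]
tcp_rot: [0.003, 0.749, 0.662, 0.004]
force: [-10.7, -1.6, 35.4]
finger_gap: 0.002
```

```bash
python3 -m creep '[0,0,-6,0,0,0,1, 0,0,-40,0,0,0,1, 0,0,-55,0,0,0,1, 0,0,-55,0,0,0,1, -42,10,0,0,0,-0.175,0, -43,2,0,0,0,-0.175,0, -43,-5,0,0,0,-0.175,0, -41,-13,0,0,0,-0.175,0, 0,0,0,0,0,-0.175,0, 0,0,0,0,0,-0.175,0, 0,0,0,0,0,-0.175,0, 0,0,0,0,0,-0.175,0, 0,0,0,0,0,-0.17,0, 0,0,0,0,0,0,0]'
python3 - <<'E'
from h import *
im,d,m=snap("wrist","w10"); w=cloud(d,m)
for z in ((.064,.074),(.085,.117),(.119,.13)):
    print(z); [print(r) for r in rect(w,*z,(.36,.47,-.2,-.08))]
go(410,-124,160,173.06)
im,d,m=snap("top"); w=cloud(d,m); print("top");
for z in ((.064,.074),(.08,.117),(.119,.13)):
    print(z); [print(r) for r in rect(w,*z,(.36,.47,-.2,-.08))]
print([r for r in rect(w,.068,.08,(.4,.46,0,.08))])
E
```

```text
clock: 52.55
ee_pos: [0.4503, -0.1336, 0.2362]
tcp_rot: [0.005, 0.038, 0.999, 0.0]
force: [0.5, 0.7, -0.7]
finger_gap: 0.5
(0.064, 0.074)
([405.1, -126.5], [36.0, 36.0], -6.8, 69.7, 808)
([467.6, -106.2], [51.3, 10.7], 82.9, 67.9, 576)
(0.085, 0.117)
([389.9, -127.2], [14.8, 2.2], -87.4, 106.8, 58)
(0.119, 0.13)
([405.0, -126.6], [29.9, 18.0], 3.0, 123.4, 1188)
clock 52.6 tcp [ 450.3 -133.5  236.2] world d [-40.3   9.5 -76.2] F [ 0.8 -0.  -0.6] gap 0.5
  now-frame [41.8  6.3 75.7] turn [0.001 0.011 0.042]  target-frame [41.2  4.6 76.2] q [-0.29  0.14 -0.15  1.27  0.   -0.21]
top
(0.064, 0.074)
([466.7, -106.2], [49.8, 5.5], 88.7, 68.2, 40)
([407.0, -124.1], [36.2, 32.4], -13.2, 69.6, 61)
(0.08, 0.117)
([407.4, -118.7], [28.9, 7.0], -10.6, 97.7, 32)
(0.119, 0.13)
([406.8, -125.4], [29.1, 17.3], 7.9, 122.7, 68)
[([429.1, 44.5], [22.7, 21.3], -27.8, 72.7, 61)]
```

View pics/w10.png

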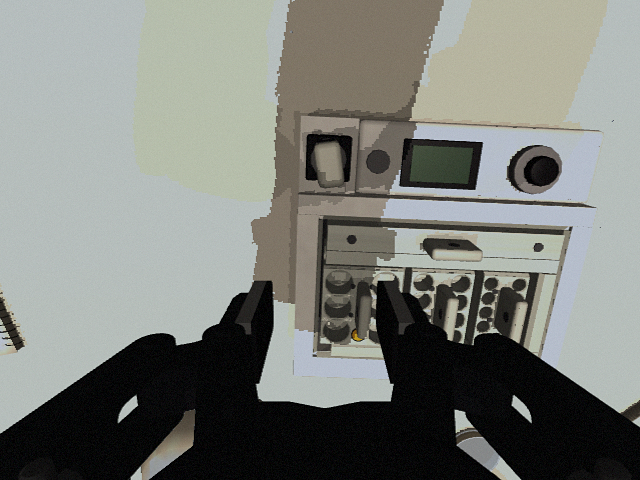

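```bash
python3 -m creep '[15,1,32,0,0.006,-0.043,0, 15,1,32,0,0.005,-0.043,0, 14,1,30,0,0,-0.043,0, 0,0,0,0,0,0,0, 0,0,0,0,0,0,0]'
python3 - <<'E'
from h import *
go(406.1,-126.5,97,183)
E
```

```text
clock: 53.28
ee_pos: [0.4078, -0.1289, 0.1411]
tcp_rot: [0.001, -0.019, 1.0, -0.0]
force: [0.3, 0.2, -0.1]
finger_gap: 0.502
clock 53.27 tcp [ 407.8 -128.9  141.1] world d [ -1.7   2.4 -44.1] F [ 0.3  0.2 -0.1] gap 0.502
  now-frame [ 1.7  2.5 44.1] turn [-0.     0.003 -0.015]  target-frame [ 1.6  2.5 44.1] q [-0.31  0.13 -0.41  1.02  0.   -0.34]
```

```bash
python3 -m creep '[2,2.5,10,0,0.003,-0.015,0, 1,0,15,0,0,0,0, 1,0,12,0,0,0,0, 0.5,0,5,0,0,0,0.2, 0,0,2,0,0,0,0.2, 0,0,0,0,0,0,0.2]'
python3 - <<'E'
from h import *
go(406.1,-126.5,97,183)
E
```

```text
clock: 54.02
ee_pos: [0.4069, -0.1272, 0.0977]
tcp_rot: [0.003, -0.026, 1.0, -0.001]
force: [-0.3, 0.1, -1.0]
finger_gap: 0.4
clock 54.02 tcp [ 406.9 -127.2   97.7] world d [-0.8  0.7 -0.7] F [-0.3  0.1 -1. ] gap 0.4
  now-frame [0.8 0.7 0.7] turn [-0.002  0.005 -0.001]  target-frame [0.8 0.7 0.7] q [-0.3   0.17 -0.49  0.9  -0.   -0.35]
```

```bash
python3 -m creep '[0.8,0.7,0.5,0,0.005,0,0.2, 0,0,0,0,0,0,1, 0,0,0,0,0,0,1, 0,0,0,0,0,0,1, 0,0,0,0,0,0,1]' 60; python3 -m creep '[0,0,-5,0,0,0,1, 0,0,-12,0,0,0,1, 0,0,-15,0,0,0,1, 0,0,-15,0,0,0,1, 0,0,-15,0,0,0,1, 0,0,-20,0,0,0,1, 0,0,-20,0,0,0,1, 0,0,-12,0,0,0,1, 0,0,0,0,0,0,1]'
python3 - <<'E'
from h import *
o=np.array([535.3,-43.7]); y=np.radians(-6.94); X=np.array([np.cos(y),np.sin(y)]);Y=np.array([-X[1],X[0]])
for n,v in dict(narrow=63,medium=7.5,wide=-63).items(): print(n,(o+39*X+v*Y).round(1))
im,d,m=snap("wrist","w11"); w=cloud(d,m)
import cv2
hsv=cv2.cvtColor(im,cv2.COLOR_RGB2HSV); k=(hsv[...,0]>10)&(hsv[...,0]<35)&(hsv[...,1]>150)&(hsv[...,2]>90)
n,l,st,c=cv2.connectedComponentsWithStats(k.astype(np.uint8))
for i in range(1,n):
    if st[i,4]>25: print(st[i],c[i].round(),(np.nanmean(w[l==i],0)*1000).round(1))
im2,d2,m2=snap("top"); w2=cloud(d2,m2); hsv=cv2.cvtColor(im2,cv2.COLOR_RGB2HSV); k=(hsv[...,0]>10)&(hsv[...,0]<35)&(hsv[...,1]>130)
n,l,st,c=cv2.connectedComponentsWithStats(k.astype(np.uint8))
for i in range(1,n):
    if st[i,4]>5: print("top",st[i,4],c[i].round(),(np.nanmean(w2[l==i],0)*1000).round(1))
s=arm.sense();t=rot(s["tcp_rot"]).inv().apply(np.nan_to_num(w.reshape(-1,3)-np.array(s["ee_pos"]),nan=9)).reshape(w.shape)*1000
k=(np.hypot(t[...,0],t[...,1])<25)&(t[...,2]>20)&(t[...,2]<100)
p=t[k]; 
for z in range(20,100,10):
    q=p[(p[:,2]>=z)&(p[:,2]<z+10)]
    if len(q)>5: print(z,len(q),np.percentile(q,[2,50,98],axis=0).round(1)[:,:2].tolist())
go(550,20,205,183)
E
```

```text
clock: 54.65
ee_pos: [0.4065, -0.1266, 0.0978]
tcp_rot: [0.001, -0.026, 1.0, -0.001]
force: [-0.6, -0.4, -1.4]
finger_gap: 0.202
clock: 55.78
ee_pos: [0.4066, -0.1264, 0.221]
tcp_rot: [0.002, -0.026, 1.0, -0.002]
force: [-0.1, -0.4, -0.2]
finger_gap: 0.196
narrow [581.6  14.1]
medium [574.9 -41. ]
wide [ 566.4 -111. ]
[326 385   6  10  44] [329. 390.] [ 564.6 -114.    70.3]
top 12 [492. 110.] [ 901.3 -351.3   47.3]
top 1445 [ 57. 135.] [829.7 783.2 169. ]
top 237 [ 89. 150.] [821.9 763.8  35.9]
top 144 [  5. 170.] [768.7 997.8  37.4]
top 6 [362. 229.] [581.8  13.2  67.2]
top 8 [383. 231.] [575.5 -41.9  67.5]
top 7 [409. 233.] [ 568.2 -111.8   66.8]
top 9 [ 49. 305.] [393.  883.6  17.4]
20 209 [[4.7, -12.5], [9.9, 1.5], [14.7, 12.9]]
50 21 [[2.5, -1.9], [3.6, 0.1], [4.1, 2.1]]
60 57 [[1.1, -2.8], [3.4, 0.1], [4.0, 2.9]]
70 35 [[1.6, -2.3], [3.4, 0.0], [3.9, 3.0]]
80 24 [[0.3, -1.8], [2.4, 0.0], [3.1, 2.5]]
clock 55.88 tcp [ 406.  -126.2  220. ] world d [144.  146.2 -15. ] F [ 0.5 -0.1 -0.7] gap 0.197
  now-frame [-151.2  138.7   14.9] turn [-0.004  0.003 -0.001]  target-frame [-151.4  138.5   15. ] q [-0.3   0.07 -0.27  1.23 -0.   -0.35]
```

View pics/w11.png

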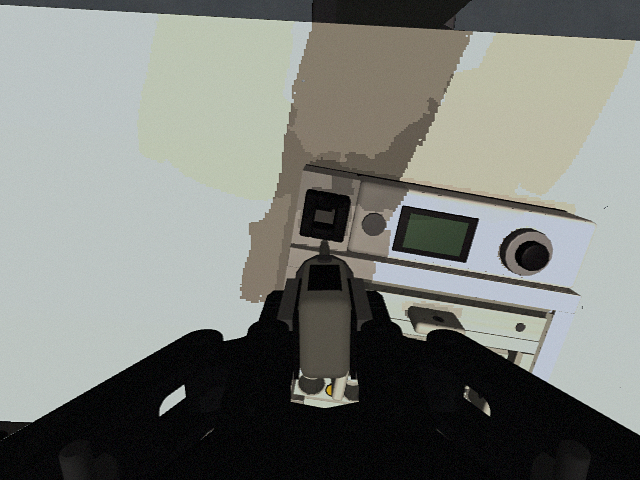

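```bash
python3 -m creep '[-37,26,2,0,0,0,1, -37,26,2,0,0,0,1, -37,26,2,0,0,0,1, -37,26,2,0,0,0,1, -35,26,2,0,0,0,1, 0,0,0,0,0,0,1]'
python3 - <<'E'
from h import *
go(581.9,13.7,165,183)
E
```

```text
clock: 56.62
ee_pos: [0.5851, 0.0169, 0.2032]
tcp_rot: [-0.003, -0.024, 1.0, -0.002]
force: [-0.4, 0.1, 0.5]
finger_gap: 0.206
clock 56.62 tcp [585.1  16.9 203.2] world d [ -3.2  -3.2 -38.2] F [-0.4  0.1  0.5] gap 0.206
  now-frame [ 3.1 -2.9 38.2] turn [-0.003 -0.005 -0.004]  target-frame [ 3.3 -3.  38.2] q [ 0.03  0.36  0.07  1.28 -0.   -0.02]
```

```bash
python3 -m creep '[3,-3,5,-0.003,-0.005,-0.004,1, 0.5,0,12,0,0,0,1, 0.5,0,12,0,0,0,1, 0.5,0,8,0,0,0,1, 0,0,0,0,0,0,1]'
python3 - <<'E'
from h import *
go(581.9,13.7,154.5,183)
E
```

```text
clock: 57.25
ee_pos: [0.5769, 0.0113, 0.162]
tcp_rot: [-0.002, -0.025, 1.0, -0.0]
force: [-0.5, -0.1, -0.6]
finger_gap: 0.202
clock 57.25 tcp [576.9  11.3 162. ] world d [ 5.   2.4 -7.5] F [-0.5 -0.1 -0.6] gap 0.202
  now-frame [-5.1  2.2  7.5] turn [-0.    -0.004 -0.002]  target-frame [-5.1  2.1  7.5] q [ 0.02  0.36 -0.03  1.18 -0.   -0.03]
```

```bash
python3 -m creep '[-5,2.2,0,0,-0.004,0,1, 0,0,2,0,0,0,1, 0,0,2.5,0,0,0,1]'; python3 -m creep '[0,0,2,0,0,0,1, 0,0,1.5,0,0,0,1, 0,0,0,0,0,0,1, 0,0,0,0,0,0,1]'
python3 - <<'E'
from h import *
go(581.9,13.7,154.5,183)
E
```

```text
clock: 57.62
ee_pos: [0.5829, 0.0139, 0.1583]
tcp_rot: [0.001, -0.025, 1.0, -0.0]
force: [0.2, -0.2, -0.8]
finger_gap: 0.2
clock: 58.12
ee_pos: [0.583, 0.014, 0.1548]
tcp_rot: [0.001, -0.025, 1.0, -0.0]
force: [0.1, -0.3, 0.7]
finger_gap: 0.207
clock 58.12 tcp [583.   14.  154.8] world d [-1.1 -0.3 -0.3] F [ 0.1 -0.3  0.7] gap 0.207
  now-frame [ 1.1 -0.2  0.3] turn [-0.001  0.002 -0.001]  target-frame [ 1.1 -0.2  0.3] q [ 0.02  0.37 -0.04  1.16 -0.   -0.03]
```

```bash
python3 -m creep '[0.8,0,1.5,0,0,0,1, 0,0,0,0,0,0,1]'; python3 -m creep '[0,0,0,0,0,0,1, 0,0,0,0,0,0,1]'
python3 - <<'E'
from h import *
f=[]
for i in range(6): arm.capture("top"); f.append(arm.sense()["force"])
print(np.mean(f,0)); go(581.9,13.7,154.5,183)
E
```

```text
clock: 58.38
ee_pos: [0.5824, 0.0139, 0.1535]
tcp_rot: [0.002, -0.025, 1.0, -0.0]
force: [-1.1, -0.6, 0.4]
finger_gap: 0.205
clock: 58.62
ee_pos: [0.5824, 0.0139, 0.1536]
tcp_rot: [0.002, -0.025, 1.0, -0.0]
force: [-0.9, -0.5, 0.6]
finger_gap: 0.2
[-0.60326009 -0.36395503  1.29604936]
clock 58.92 tcp [582.4  14.  153.5] world d [-0.5 -0.3  1. ] F [ 0.1 -1.1  1.4] gap 0.201
  now-frame [ 0.5 -0.2 -1. ] turn [-0.001  0.003 -0.001]  target-frame [ 0.5 -0.2 -1. ] q [ 0.02  0.37 -0.04  1.15 -0.   -0.03]
```

```bash
python3 -m creep '[0,0,-10,0,0,0,1, 0,0,-20,0,0,0,1, 3,-15,-15,0,0,0,1, 3,-20,0,0,0,0,1, 3,-20,0,0,0,0,1, 0,0,0,0,0,0,1, 0,0,0,0,0,0,1]'
python3 - <<'E'
from h import *
go(575.1,-41.4,162,183)
E
```

```text
clock: 59.8
ee_pos: [0.5746, -0.0471, 0.1996]
tcp_rot: [0.0, -0.024, 1.0, -0.0]
force: [-0.1, -0.3, -1.1]
finger_gap: 0.202
clock 59.8 tcp [574.6 -47.1 199.6] world d [  0.5   5.7 -37.6] F [-0.1 -0.3 -1.1] gap 0.202
  now-frame [-0.8  5.7 37.6] turn [-0.001  0.001 -0.003]  target-frame [-0.8  5.7 37.6] q [-0.08  0.34  0.03  1.26 -0.   -0.13]
```

```bash
python3 -m creep '[-0.8,5.5,0,0,0,0,1, 0,0,12,0,0,0,1, 0,0,12,0,0,0,1, 0,0,8,0,0,0,1, 0,0,4,0,0,0,1, 0,0,0,0,0,0,1]'
python3 - <<'E'
from h import *
go(575.1,-41.4,154,183)
E
```

```text
clock: 60.55
ee_pos: [0.5744, -0.0398, 0.1593]
tcp_rot: [-0.001, -0.025, 1.0, -0.0]
force: [-0.7, -0.2, -1.2]
finger_gap: 0.204
clock 60.55 tcp [574.4 -39.8 159.3] world d [ 0.7 -1.6 -5.3] F [-0.7 -0.2 -1.2] gap 0.204
  now-frame [-0.6 -1.7  5.3] turn [-0.    -0.002 -0.001]  target-frame [-0.6 -1.7  5.3] q [-0.07  0.36 -0.04  1.17 -0.   -0.12]
```

```bash
python3 -m creep '[-0.6,-1.7,0,0,0,0,1, 0,0,2.5,0,0,0,1, 0,0,2,0,0,0,1, 0,0,1.5,0,0,0,1, 0,0,0,0,0,0,1, 0,0,0,0,0,0,1]'
python3 - <<'E'
from h import *
f=[]
for i in range(5): arm.capture("top"); f.append(arm.sense()["force"])
print(np.mean(f,0)); go(575.1,-41.4,154,183)
E
```

```text
clock: 61.3
ee_pos: [0.5758, -0.0417, 0.1543]
tcp_rot: [0.0, -0.025, 1.0, -0.0]
force: [-0.3, 0.2, 0.6]
finger_gap: 0.2
[-0.643229    0.14962013  0.77411371]
clock 61.55 tcp [575.8 -41.7 154.2] world d [-0.7  0.3 -0.2] F [-1.   0.3  0.7] gap 0.2
  now-frame [0.7 0.4 0.2] turn [-0.     0.    -0.002]  target-frame [0.7 0.4 0.2] q [-0.07  0.37 -0.05  1.15 -0.   -0.12]
```

```bash
python3 -m creep '[0.5,0.3,1.5,0,0,0,1, 0,0,0,0,0,0,1, 0,0,0,0,0,0,1, 0,0,0,0,0,0,1]'; python3 -m creep '[0,0,-10,0,0,0,1, 0,0,-20,0,0,0,1, 3,-15,-13,0,0,0,1, 3,-24,0,0,0,0,1, 3,-24,0,0,0,0,1, 0,0,0,0,0,0,1, 0,0,0,0,0,0,1]'
python3 - <<'E'
from h import *
go(567.8,-110.9,160,183)
E
```

```text
clock: 62.05
ee_pos: [0.5756, -0.0415, 0.1528]
tcp_rot: [0.0, -0.025, 1.0, -0.0]
force: [0.4, 0.0, 1.0]
finger_gap: 0.202
clock: 62.92
ee_pos: [0.5688, -0.1093, 0.1994]
tcp_rot: [0.0, -0.025, 1.0, -0.001]
force: [-0.1, 0.3, 0.2]
finger_gap: 0.201
clock 62.92 tcp [ 568.8 -109.3  199.4] world d [ -1.   -1.6 -39.4] F [-0.1  0.3  0.2] gap 0.201
  now-frame [ 1.2 -1.5 39.4] turn [-0.001  0.001 -0.002]  target-frame [ 1.1 -1.6 39.4] q [-0.19  0.35  0.04  1.26 -0.   -0.24]
```

```bash
python3 -m creep '[1,-1.5,0,0,0,0,1, 0,0,12,0,0,0,1, 0,0,12,0,0,0,1, 0,0,10,0,0,0,1, 0,0,4,0,0,0,1, 0,0,0,0,0,0,1]'
python3 - <<'E'
from h import *
go(567.8,-110.9,153.5,183)
E
```

```text
clock: 63.68
ee_pos: [0.5673, -0.1092, 0.1576]
tcp_rot: [-0.001, -0.026, 1.0, -0.0]
force: [0.4, 0.1, -0.6]
finger_gap: 0.199
clock 63.67 tcp [ 567.3 -109.2  157.6] world d [ 0.5 -1.7 -4.1] F [ 0.4  0.1 -0.6] gap 0.199
  now-frame [-0.5 -1.7  4.1] turn [-0.001 -0.001  0.   ]  target-frame [-0.5 -1.7  4.1] q [-0.19  0.37 -0.04  1.16 -0.   -0.24]
```

```bash
python3 -m creep '[-0.5,-1.7,0,0,0,0,1, 0,0,2,0,0,0,1, 0,0,2,0,0,0,1, 0,0,1,0,0,0,1, 0,0,0,0,0,0,1, 0,0,0,0,0,0,1]'
python3 - <<'E'
from h import *
f=[]
for i in range(5): arm.capture("top"); f.append(arm.sense()["force"])
print(np.mean(f,0)); go(567.8,-110.9,153.5,183)
go(406.1,-126.5,215,183)
E
```

```text
clock: 64.42
ee_pos: [0.5686, -0.1112, 0.1537]
tcp_rot: [0.0, -0.026, 1.0, -0.001]
force: [-0.3, -0.4, 1.6]
finger_gap: 0.203
[-0.69324325 -0.085898    0.78926126]
clock 64.67 tcp [ 568.6 -111.2  153.6] world d [-0.8  0.3 -0.1] F [-0.1 -0.1  1. ] gap 0.204
  now-frame [0.7 0.3 0.1] turn [-0.001  0.001  0.   ]  target-frame [0.7 0.3 0.1] q [-0.19  0.37 -0.05  1.15 -0.   -0.25]
clock 64.67 tcp [ 568.6 -111.2  153.6] world d [-162.5  -15.3   61.4] F [-0.1 -0.1  1. ] gap 0.204
  now-frame [163.   -6.8 -61.5] turn [-0.001  0.001  0.   ]  target-frame [163.   -6.8 -61.4] q [-0.19  0.37 -0.05  1.15 -0.   -0.25]
```

```bash
python3 -m creep '[0,0,1,0,0,0,1, 0,0,0,0,0,0,1, 0,0,0,0,0,0,1, 0,0,-15,0,0,0,1, 0,0,-25,0,0,0,1, 0,0,-22,0,0,0,1, 40,-2,-3,0,0,0,1, 45,-2,0,0,0,0,1, 45,-2,0,0,0,0,1, 28,-1,0,0,0,0,1, 0,0,0,0,0,0,1, 0,0,0,0,0,0,1]'
python3 - <<'E'
from h import *
go(406.5,-126.6,190,183)
E
```

```text
clock: 66.18
ee_pos: [0.4088, -0.1271, 0.2261]
tcp_rot: [0.004, -0.026, 1.0, -0.002]
force: [-0.0, -0.7, -0.1]
finger_gap: 0.201
clock 66.17 tcp [ 408.8 -127.1  226.1] world d [ -2.3   0.5 -36.1] F [-0.  -0.7 -0.1] gap 0.201
  now-frame [ 2.5  0.8 36. ] turn [-0.004  0.007  0.001]  target-frame [ 2.2  0.6 36.1] q [-0.3   0.07 -0.25  1.24 -0.   -0.35]
```

```bash
python3 -m creep '[2.5,0.8,10,-0.004,0.007,0,1, 0.3,0,18,0,0,0,1, 0.3,0,14,0,0,0,1, 0.3,0,8,0,0,0,1, 0,0,4,0,0,0,1, 0,0,0,0,0,0,1]'
python3 - <<'E'
from h import *
go(406.5,-126.6,130,183)
E
```

```text
clock: 66.92
ee_pos: [0.4081, -0.1261, 0.1681]
tcp_rot: [-0.001, -0.027, 1.0, 0.001]
force: [-1.1, 0.6, -0.2]
finger_gap: 0.204
clock 66.92 tcp [ 408.1 -126.1  168.1] world d [ -1.6  -0.5 -38.1] F [-1.1  0.6 -0.2] gap 0.204
  now-frame [ 1.5 -0.5 38.1] turn [ 0.002 -0.002  0.003]  target-frame [ 1.6 -0.4 38.1] q [-0.3   0.11 -0.36  1.1   0.   -0.36]
```

```bash
python3 -m creep '[1.5,-0.4,2,0.002,-0.002,0,1, 0.3,0,8,0,0,0,1, 0.3,0,8,0,0,0,1, 0.3,0,8,0,0,0,1, 0.3,0,8,0,0,0,1, 0.2,0,8,0,0,0,1, 0,0,4,0,0,0,1, 0,0,0,0,0,0,1]'
python3 - <<'E'
from h import *
go(406.5,-126.6,98,183)
E
```

```text
clock: 67.92
ee_pos: [0.4052, -0.1268, 0.1193]
tcp_rot: [0.0, -0.027, 1.0, -0.0]
force: [-0.4, 0.7, -1.1]
finger_gap: 0.205
clock 67.92 tcp [ 405.2 -126.8  119.3] world d [  1.3   0.2 -21.3] F [-0.4  0.7 -1.1] gap 0.205
  now-frame [-1.2  0.1 21.3] turn [-0.001  0.001  0.003]  target-frame [-1.3  0.1 21.3] q [-0.3   0.15 -0.46  0.97 -0.   -0.36]
```

```bash
python3 -m creep '[-1.2,0,4,0,0,0,1, 0,0,6,0,0,0,1, 0,0,5,0,0,0,1, 0,0,3,0,0,0,1, 0,0,2,0,0,0,1, 0,0,1,0,0,0,1]'
python3 - <<'E'
from h import *
go(406.5,-126.6,98,183)
E
```

```text
clock: 68.68
ee_pos: [0.407, -0.1269, 0.0976]
tcp_rot: [0.001, -0.027, 1.0, -0.0]
force: [-4.6, 1.8, 19.0]
finger_gap: 0.204
clock 68.67 tcp [ 407.  -126.9   97.6] world d [-0.5  0.3  0.4] F [-4.6  1.8 19. ] gap 0.204
  now-frame [ 0.5  0.3 -0.4] turn [-0.001  0.002  0.003]  target-frame [ 0.5  0.3 -0.4] q [-0.3   0.17 -0.49  0.91 -0.   -0.36]
```

Collar rests on the holster (19 N). Release, retreat, final look.

```bash
python3 -m creep '[0,0,0,0,0,0,0.2, 0,0,0,0,0,0,0.2, 0,0,0,0,0,0,0, 0,0,-10,0,0,0,0, 0,0,-25,0,0,0,0, 0,0,-40,0,0,0,0, 0,0,-50,0,0,0,0, -30,10,-20,0,0,0,0, -30,10,0,0,0,0,0, -15,10,0,0,0,0,0, 0,0,0,0,0,0,0, 0,0,0,0,0,0,0]'
python3 - <<'E'
from h import *
im,d,m=snap("wrist","w12"); w=cloud(d,m)
for z in ((.119,.13),(.09,.105)): [print(r) for r in rect(w,*z,(.36,.65,-.2,.1))]
yaw=np.radians(-6.94);X=np.array([np.cos(yaw),np.sin(yaw)]);Y=np.array([-X[1],X[0]])
im,d,m=snap("top","top9"); w=cloud(d,m)
print("top"); [print(r,(((np.array(r[0])-[535.3,-43.7])@np.stack([X,Y],1)).round(1))) for z in ((.119,.13),(.09,.108)) for r in rect(w,*z,(.36,.65,-.2,.1))]
a=cv2.imread("pics/top0.png")[100:340,180:520].astype(int);b=cv2.imread("pics/top9.png")[100:340,180:520]
cv2.imwrite("pics/final.png",cv2.resize(b,(782,552)))
E
```

```text
clock: 70.18
ee_pos: [0.4803, -0.0916, 0.2521]
tcp_rot: [0.002, -0.027, 1.0, -0.001]
force: [-0.4, 0.2, -0.7]
finger_gap: 0.501
([405.4, -126.4], [29.5, 18.0], 3.0, 123.5, 1165)
([405.2, -117.8], [26.1, 1.0], 3.2, 98.1, 51)
([483.5, -32.6], [39.8, 10.7], 83.4, 99.3, 679)
([531.4, -106.3], [39.3, 10.5], -6.4, 99.4, 551)
([526.3, -35.2], [13.9, 10.3], -7.9, 98.7, 188)
([546.3, 18.1], [39.8, 10.0], -6.8, 98.9, 654)
([553.3, -43.1], [10.2, 0.6], -1.9, 92.3, 14)
([591.9, -39.5], [11.1, 7.0], 19.6, 98.7, 107)
top
([401.0, -124.0], [16.3, 12.4], 1.8, 124.1, 27) [-123.6  -95.9]
([594.3, -22.6], [38.3, 10.6], 80.6, 98.6, 59) [56.  28.1]
([548.7, 18.8], [37.4, 9.9], -7.1, 98.9, 57) [ 5.7 63.7]
([542.0, -36.8], [37.2, 10.3], -6.5, 99.2, 60) [5.8 7.7]
([532.7, -106.1], [37.1, 10.6], -6.1, 98.2, 61) [  5.  -62.3]
([485.3, -32.2], [39.0, 9.9], 83.0, 97.9, 59) [-51.    5.4]
```

View pics/final.png

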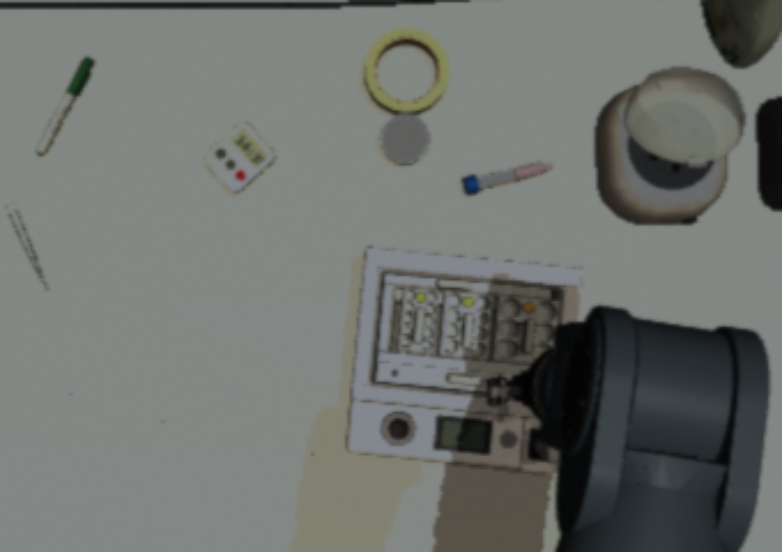

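View pics/w12.png

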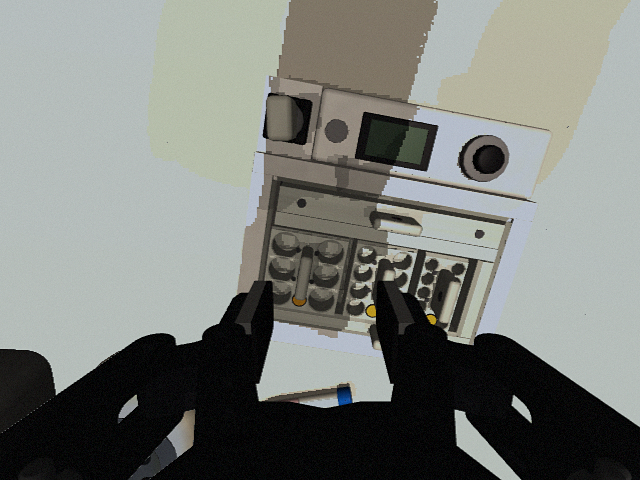

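```bash
python3 -c "
from station import arm
arm.sign_off()"
```

```text
the job is handed in; nothing more can be done
```

The heater is loaded, the start key was pressed, all three blocks were touched, and the job is handed in after about 70 s of the 210 s allowed. No verdict came back, so what follows is from my own checks.

- **Loading:** The liner went in first, then the medium, narrow and wide blocks, and last the white retaining bar. The wide block had been knocked about 8 cm towards the bench edge, so I found it again before picking it up. After loading, every part's top measured 67.8–68.0 mm high (68 expected). The last top-camera check put each lug within about 1 mm of its place.
- **Start key:** I pushed it down to its hard stop. The wrist force peaked at 46 N, applied with the closed fingertips. That is under the 120 N wrist limit but above the 40 N limit set for the arm and gripper body.
- **Thermometer:** I touched the narrow, medium and wide discs in that order. The contact force changed by about 1–2 N each time, with the tip sprung in by about 2–4 mm. The thermometer stands back in its holster, within about 0.5 mm of where it was, with the head top at 123.5 mm (124 expected).
- **At hand-in:** The gripper was open and clear. The timer, dish and tube look unmoved in the final picture.
- **Disagreement:** The wrist and top cameras differ by 1–2 mm in x. I allowed for this when placing the bar and for the touches. By the top camera the liner sits about 1 mm forward of its place, which is within its play.

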